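# Change the blank magazine of a key-cutting machine

### The arm

A 6-joint arm with a two-finger parallel gripper is mounted at the origin on the work surface. World frame = base frame: x ahead of the robot, y to its left, z up, the work surface at z = 0. Lengths are in m, angles in degrees, forces in N, time in s.
With the tool pointing down it reaches from about 0.4 to 0.825 m from the base axis. Payload 7 kg.
Tool frame: the origin (TCP) lies on the centre line of the jaws, within the pads' length; the fingertips stand 8 mm ahead of it and the grasp point (between the pads) lies 11 mm behind it; z points along the fingers, y is the line along which they close (so a half turn about z gives the same grasp; the last joint's range is limited). The gripper opens to 88 mm and grips with 3 to 60 N. Pads are 19 mm wide; open, the fingers measure 130 mm over their backs; the gripper's body (78 mm by 193 mm) begins 47 mm behind the grasp point.
Start: joints at [-59.238, 20.546, 0.682, 0, -70.136, -16.507], TCP at [0.166, -0.654, 0.235] pointing down, gripper open.
Joint ranges: [-176.03, 176.03], [-82.01, 121.73], [-58.28, 71.71], [-173.87, 95.51], [-174.79, -0.11], [-173.66, 173.66]. Speed limits (degrees/s): [136.94, 136.94, 172.46, 180, 180, 180].

### API

Orientations are given as [roll, pitch, yaw] about the fixed x, y, z axes, in that order (R = Rz(yaw) Ry(pitch) Rx(roll)).
In Python, from plant import ctrl, vision gives the robot as it stands. The module is installed in compiled form; this text tells all that it offers.
- The arm moves only by the tool move_arm, never from a script. Its argument "moves" is one flat list of numbers, 7 for each row, row after row: the finger opening in cm, from 0 to 8.76, then the shift along the tool's x, y, z in cm, then the turn, a rotation vector about the tool's x, y, z in rad. A call has 1 to 8 rows; each row shifts and turns the commanded pose from where the row before left it, along the tool's axes as they then stand; what a row does not reach is not made up. A row lasts 1/10 s, in which the tool goes at most 50 mm and 8.59 degrees, less where a joint would pass 70% of its speed; a pose out of reach is approached as far as the arm can. A call with a gripper value outside its range is refused whole. The fingers move at their own pace and stop on an object; the grip force is fixed at half the most. Time passes only in rows, so rows that do not move let the fingers close. It gives the time, the measured TCP pose, the force, the opening and the grip force at its end, in the units of the state.
- ctrl.get_obs(): the state, without advancing time (a new reading comes with each control period).
- vision.snapshot(name): name is "scene" or "top"; returns (picture, depth): 480x640x3 uint8, red, green, blue; 480x640 float32, m along the optical axis (not along the pixel's ray), 0 where there is no reading.
- vision.camera_model(name): a dict with "vertical_fov" (degrees; the focal length in pixels is half the picture's height over the tangent of half this angle, whatever the lens; pixels are square), "cx", "cy" (the principal point, pixels), "D" ([k1, k2, p1, p2, k3] as OpenCV has them; the pictures are not rectified), "cam_to_world" (4x4, takes a point from camera to world coordinates). Camera axes: x right, y down, z forward; pixel columns grow to the right and rows downward; lengths in m; the calibration is good to about 2 mm. A picture is of the moment at which its call begins. camera_model takes no time and is no camera call.
- ctrl.close_job(): hands the job in; it is judged then, once.
The state is a dict: "clock": time; "joint_pos": joint angles; "qvel": joint speeds; "tau": joint torques, N m; "tool_pos": TCP position; "orientation": TCP orientation; "force": force on the tool from outside, world axes, zero at the start; "moment": the same for the moment, N m; "opening": finger opening in m; "gripper_force": force on a finger pad.
Only numpy, scipy, OpenCV 4.12 (cv2) and the standard library are available. Lean on these libraries where they do the work, as an engineer would, in place of code of your own. Each camera call takes 0.05 s, during which the arm holds its last target. There are 200 camera calls.

### The job

Change the blank magazine of the key-cutting machine: draw the spent magazine out of the sloping bay so that the dust flap springs shut, and stand it upright on the floor of the empties tray. Of the two full magazines on the bench take the one whose groove suits the rib in the bay, turn it the right way round, push it in through the sprung flap until it is fully home, guiding it all the way and not letting it drop, and let go. Then press the round load button beside the bay right down and release it; leave the other magazines and the padlock alone.

Things in the scene. Friction and masses are not known exactly. Their poses are not given: they have to be found in the camera images.
- mag_spent_center (a point): Spent magazine, in the bay at the start with its grip tab standing out. White body 36 (x) x 70 (y) x 110 mm (z), on top a central flat grip tab 16 (x) x 44 (y) x 42 mm. The point is its centre, 76 mm from the nose end; z runs from nose to tab, the tab's middle is 55 mm up z. Groove in its -x face, middle at y = +17 mm. 180 g; no blanks in the window (+x face).
- mag_full_center (a point): Full magazine that fits, standing on its nose on the bench at the robot's right, turned to any yaw from 0.4 to 2.7 rad. Sizes, point and axes as the spent one. 300 to 500 g, brass blanks in the window (+x face). A groove 18 mm wide, 10 deep runs the length of its -x face, middle at y = +17 mm: a notch seen from above. It enters only with its x, y, z along those of bay_seat.
- mag_other_center (a point): The other full magazine, standing about 150 mm from it, a mirror image: groove in the -x face with its middle at y = -17 mm, so the bay refuses it. 152 mm tall, the point is its centre, 76 mm up, axes as the others. Either may be the nearer to the robot. A bystander.
- mag_returned_center (a point): An empty magazine already standing in the far half of the empties tray, 152 mm tall. The point is its centre, 76 mm up. A bystander.
- key_machine: White bench key-cutting machine, fixed, 380 (x) x 320 (y) mm and 205 mm high at its rear, with a tablet on top of the rear left part reaching 300 mm; its sloping front faces the robot (-x). Origin: middle of its footprint on the bench. Right half of the front: fascia with the bay; left half: tinted guard over the cutting chamber, up to 200 mm high.
- bay_mouth (a point): Middle of the bay's mouth, in the surface of the machine's white fascia, which slopes up away from the robot at 30 degrees. z points out of the bay, 30 degrees off vertical and leaning to the machine's front; x points up the slope, y level. Throat 40 (x) x 74 mm (y) in a bevelled black bezel 6 mm deep; clear fascia for 80 mm above and below.
- bay_seat (a point): Where a magazine's centre lies when fully home: 32 mm inside the mouth, axes as bay_mouth. The chute is straight, 108 mm deep, with 1 to 3 mm play. A rib 12 mm wide, 8 high runs down its lower (-x) wall from just inside the mouth, middle at y = +17 mm. Home, 2 mm of the body and all the tab stand out of the fascia. Let go higher up, a magazine may slide down or stick: push it to the stop.
- dust_flap (a joint): Angle of the sprung aluminium dust flap, rad: 0 shut across the mouth, 6 mm below the fascia; 1.3 to 1.6 when a magazine holds it open. 42 mm long, hinged at the mouth's upper edge, swings inward only and springs shut; 1 N at its tip starts it, 2.5 N holds it open.
- load_button (a joint): Travel of the load button, m: 0 up, 0.006 right down (5 N). It springs back.
- load_button_top (a point): Middle of the load button's top face: a round grey button 28 mm across in a steel collar 44 mm across, on the fascia 69 mm to the left (+y) of the mouth's middle. Up, it stands 22 mm out of the fascia, 10 mm above its collar; it is pressed square to the fascia, along -z of bay_mouth. The tinted guard of the cutting chamber begins 25 mm to its left.
- tray_in (a point): Middle of the inner floor of the empties tray: an open aluminium tray 240 (x) x 150 (y) x 32 mm, walls and floor 4 mm, on the robot's left. Its near half (x below 0) is free; the returned empty stands in the far half.
- padlock: Brass padlock lying on the bench, about 95 x 52 x 26 mm. A bystander.
There are look-alikes about, which are no part of the job. What is shaped like the part that bears mag_full_center but green is not meant.

How it is judged:
By the outcome, as a careful person would: the job done as asked, in the order asked, and still so for the second after the job is handed in, with the robot touching nothing.
It also fails if it takes over 69 s, if anything falls off the work surface, if the arm or the gripper's body presses on something with over 40 N, if the wrist force passes 120 N, or if a joint passes its speed limit or range.

## Working session

There is one attempt and no reset: what is moved stays moved. The work goes in short steps, Python scripts to look and compute and a tool call to move; the robot and the scene stay as the last step left them, time stands still between calls to the robot, and variables do not carry over. Pictures are saved under pics/ and viewed, at most 10 in all, crops included, and the job is handed in when it is done.

Besides the shell and the picture viewer there is one more tool, called after "Request:" by a JSON object that holds its "op" and its "data". move_arm: Moves the arm, as the interface text tells. Its arguments: {"type":"object","properties":{"moves":{"type":"array"}},"required":["moves"]}

```bash
mkdir -p pics; cat > h.py <<'E'
import numpy as np, cv2
from plant import ctrl, vision
from scipy.spatial.transform import Rotation as R
def snap(n,save=None):
    p,d=vision.snapshot(n)
    np.savez('%s.npz'%n,p=p,d=d)
    if save: cv2.imwrite('pics/'+save,p[:,:,::-1])
    return p,d
def K(n):
    m=vision.camera_model(n); f=240/np.tan(np.radians(m['vertical_fov'])/2)
    return np.array([[f,0,m['cx']],[0,f,m['cy']],[0,0,1]]),np.array(m['D'],float),np.array(m['cam_to_world'])
def cloud(n,d):
    k,D,T=K(n); v,u=np.mgrid[0:480,0:640]
    q=cv2.undistortPoints(np.stack([u,v],-1).reshape(-1,1,2).astype(float),k,D).reshape(480,640,2)
    P=np.concatenate([q*d[...,None],d[...,None]],-1)
    W=P@T[:3,:3].T+T[:3,3]; W[d==0]=np.nan
    return W
def load(n):
    z=np.load('%s.npz'%n); return z['p'],z['d'],cloud(n,z['d'])
def proj(n,X):
    k,D,T=K(n); Ti=np.linalg.inv(T)
    r=cv2.Rodrigues(Ti[:3,:3])[0]
    return cv2.projectPoints(np.atleast_2d(np.array(X,float)),r,Ti[:3,3],k,D)[0].reshape(-1,2)
E
python3 - <<'E'
from h import *
for n in('scene','top'):
    snap(n,n+'1.png'); print(n,K(n)[2].round(3),K(n)[0][0,0])
print(ctrl.get_obs())
E
```

```text
scene [[ 0.157  0.608 -0.778  1.365]
 [ 0.987 -0.08   0.136 -0.153]
 [ 0.02  -0.79  -0.613  0.768]
 [ 0.     0.     0.     1.   ]] 455.73216562228293
top [[ 0.026 -0.99   0.136  0.413]
 [-1.    -0.024  0.013 -0.006]
 [-0.009 -0.136 -0.991  1.224]
 [ 0.     0.     0.     1.   ]] 557.771829958716
{'clock': 0.1, 'joint_pos': array([-5.92383717e+01,  2.05874051e+01,  6.40275875e-01, -1.83742563e-02,
       -7.01355429e+01, -1.65080441e+01]), 'qvel': array([ 0.02484258, -0.06082084,  0.07054486, -0.01637971, -0.05262014,
       -0.01832133]), 'tau': array([-1.34162237e-03, -5.84163845e+01,  2.93748289e+01,  7.01553494e+00,
        1.01256953e-02, -5.83596693e-05]), 'tool_pos': array([ 0.16608701, -0.65381943,  0.23372304]), 'orientation': array([ 1.79915827e+02, -6.93157093e-03, -1.65752667e+02]), 'force': array([-0.41339306, -0.66336413, -0.15750021]), 'moment': array([-0.0479539 ,  0.01189037, -0.01644924]), 'gripper_force': 0.0, 'opening': 0.08762700159323963}
```

View pics/scene1.png

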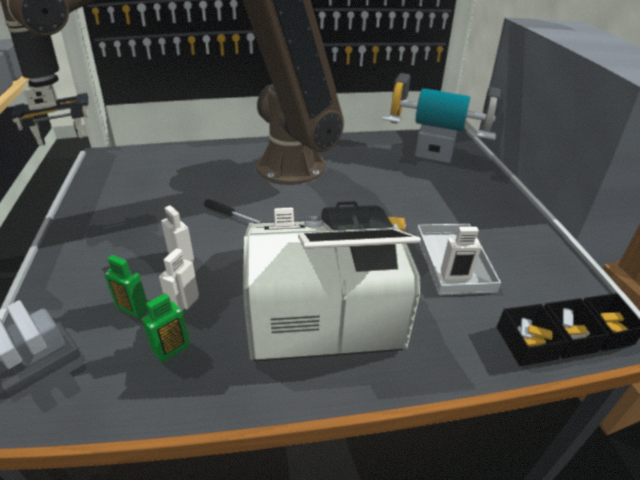

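View pics/top1.png

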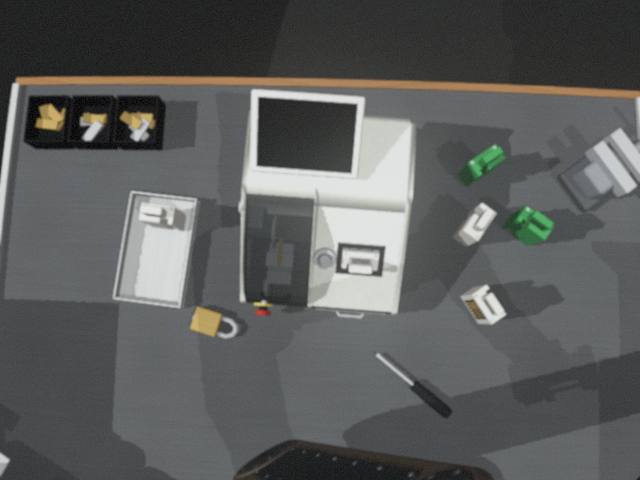

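The overhead view shows the machine at about (330,200), with the spent magazine in the bay at (361,258) and the button at (324,259). The white magazines are at (476,223) and (483,305), the greens at (483,163) and (531,225). The tray is at (157,250) with the returned empty at (157,213), and the padlock is at (213,322). Next I'll enlarge crops and measure from the depth.

```bash
python3 - <<'E'
from h import *
p,d,W=load('top')
b=p[:,:,::-1]
def crop(u,v,w,h,s): return cv2.resize(b[v:v+h,u:u+w],(w*s,h*s),interpolation=cv2.INTER_CUBIC)
A=crop(440,190,80,60,5); B=crop(445,275,80,60,5); C=crop(300,215,120,45*2,5)
top=np.hstack([A,B]); C=C[:300]
C=cv2.resize(b[225:285,305:412],(800,300),interpolation=cv2.INTER_CUBIC)
cv2.imwrite('pics/c1.png',np.vstack([top,C]))
Z=W[...,2]
# magazines
for nm,(u0,u1,v0,v1) in dict(A=(450,505,195,250),B=(455,515,280,332),ret=(130,185,192,236)).items():
    z=Z[v0:v1,u0:u1]; X=W[v0:v1,u0:u1]
    for lo,hi in((.098,.118),(.142,.160)):
        m=(z>lo)&(z<hi); Q=X[m]
        if len(Q)>5:
            r=cv2.minAreaRect((Q[:,:2]*1000).astype(np.float32)); print(nm,lo,len(Q),Q.mean(0).round(4),r)
# tray floor
z=Z[190:310,110:200];X=W[190:310,110:200]
for lo,hi in((.0,.012),(.025,.038)):
    Q=X[(z>lo)&(z<hi)]; print('tray',lo,len(Q),cv2.minAreaRect((Q[:,:2]*1000).astype(np.float32)))
# fascia plane
Q=np.concatenate([W[215:238,325:395].reshape(-1,3),W[280:300,325:395].reshape(-1,3)]);Q=Q[~np.isnan(Q[:,0])]
c=Q.mean(0)
for i in range(4):
    U,S,V=np.linalg.svd(Q-c,full_matrices=False); n=V[2]*np.sign(V[2,2]); e=(Q-c)@n; Q=Q[abs(e)<max(.004,2*e.std())] ; c=Q.mean(0)
print('fascia',c,n,np.degrees(np.arccos(n[2])),np.degrees(np.arctan2(n[1],n[0])),e.std())
H=(W-c)@n
np.save('H.npy',H)
# button & tab heights above fascia
for nm,(u0,u1,v0,v1) in dict(btn=(314,334,249,269),tab=(335,388,240,276)).items():
    h=H[v0:v1,u0:u1];X=W[v0:v1,u0:u1]
    print(nm,np.nanpercentile(h,[5,25,50,75,95,99]).round(4))
    for lo,hi in((.017,.027),(.038,.05)):
        Q=X[(h>lo)&(h<hi)]
        if len(Q): print(lo,len(Q),Q.mean(0).round(4))
E
```

```text
A 0.098 352 [ 0.6013 -0.3108  0.109 ] ((606.7306518554688, -317.7864074707031), (36.98455047607422, 72.61873626708984), 55.69175338745117)
A 0.142 187 [ 0.6066 -0.3164  0.1511] ((607.4345092773438, -317.28656005859375), (16.247596740722656, 45.035518646240234), 58.38356399536133)
B 0.098 370 [ 0.439  -0.3265  0.1096] ((440.95660400390625, -333.732177734375), (70.0849838256836, 38.31769943237305), 35.17268371582031)
B 0.142 216 [ 0.4407 -0.3332  0.1511] ((440.98309326171875, -334.17803955078125), (44.29634475708008, 17.459211349487305), 33.674766540527344)
ret 0.098 346 [0.6042 0.334  0.1128] ((607.94873046875, 341.13616943359375), (72.5655746459961, 36.86227035522461), 83.49955749511719)
ret 0.142 191 [0.6071 0.3393 0.155 ] ((608.1295776367188, 340.7294616699219), (45.13018035888672, 17.48336410522461), 83.13273620605469)
tray 0.0 7379 ((548.684326171875, 377.76849365234375), (273.3586730957031, 207.83059692382812), 3.035278797149658)
tray 0.025 915 ((544.7210693359375, 346.01971435546875), (192.3713836669922, 242.1143035888672), 84.7929916381836)
fascia [ 0.52821387 -0.07258343  0.13899858] [-0.49995468  0.02760864  0.86561139] 30.047408403459016 176.83920595433727 0.0016775652717045115
btn [0.0008 0.0107 0.0131 0.0205 0.0236 0.025 ]
0.017 149 [ 0.5171 -0.004   0.1552]
tab [-0.0075 -0.0015  0.0009  0.0034  0.0434  0.0457]
0.017 52 [ 0.5178 -0.0724  0.158 ]
0.038 191 [ 0.5017 -0.0723  0.1738]
```

View pics/c1.png

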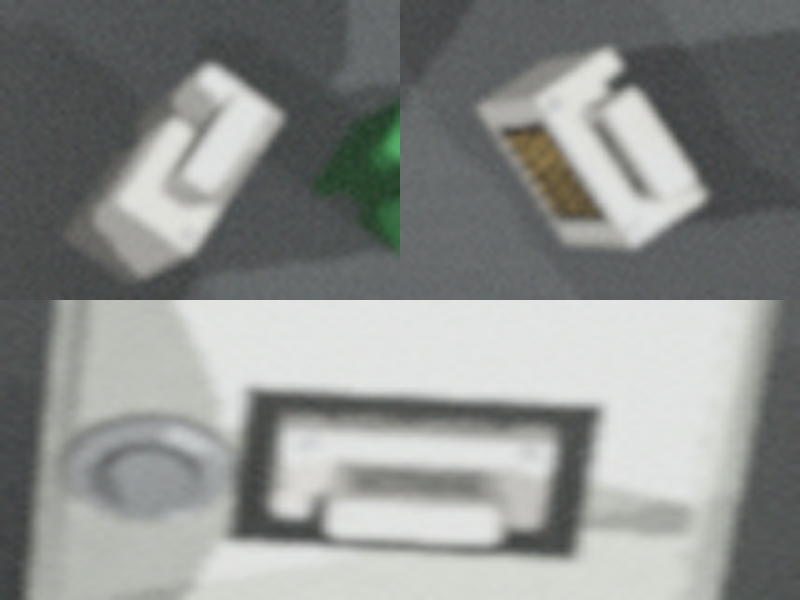

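The lower row shows the bay with the spent magazine's notch at lower left, i.e. groove at +y. B has brass facing lower left and its notch at the upper-left end, so its groove is at -y and it's the other one. A's notch is on its upper-left face, towards the upper-right end, so its groove should be at +y. I'll confirm that in the scene view.

```bash
python3 - <<'E'
from h import *
p,d,W=load('scene')
b=p[:,:,::-1]
cv2.imwrite('pics/c2.png',np.hstack([cv2.resize(b[200:315,150:210],(300,575),interpolation=cv2.INTER_CUBIC),cv2.resize(b[200:290,255:325],(447,575),interpolation=cv2.INTER_CUBIC)]))
print(proj('scene',[[.607,-.317,.11],[.441,-.334,.11]]))
# scene cloud check of tops and B/A tab
for c in((.607,-.317),(.441,-.334)):
    m=(np.hypot(W[...,0]-c[0],W[...,1]-c[1])<.04)&(W[...,2]>.142)&(W[...,2]<.165)
    print(W[m].mean(0).round(4),m.sum(),cv2.minAreaRect((W[m][:,:2]*1000).astype(np.float32)))
# refine tray: wall-top extents by robust
p,d,W=load('top'); Z=W[190:310,110:200]; 
m=(Z[...,2]>.024)&(Z[...,2]<.04)&(Z[...,0]<.665)
u=np.array([np.cos(np.radians(-5.2)),np.sin(np.radians(-5.2))]);v=np.array([-u[1],u[0]])
Q=Z[m][:,:2]; print(np.percentile(Q@u,[0,2,5,95,98,100]).round(4),np.percentile(Q@v,[0,2,5,50,95,98,100]).round(4))
h=np.histogram(Q@v,bins=20); print(h[0],h[1].round(3))
E
```

```text
[[177.29587436 268.15017259]
 [175.43138948 223.39028346]]
[ 0.6137 -0.32    0.1492] 153 ((610.5250244140625, -319.38311767578125), (17.82299041748047, 47.43450164794922), 55.46855926513672)
[ 0.4452 -0.3371  0.1498] 102 ((444.04559326171875, -336.7632751464844), (45.526710510253906, 16.715776443481445), 32.586700439453125)
[0.3901 0.3907 0.3916 0.6272 0.6286 0.6303] [0.2978 0.3372 0.3379 0.3951 0.4877 0.4886 0.4902]
[ 10   0   0   0 307  18  49  23  19  30  22  21  21  20  11  14   8   8
   9 329] [0.298 0.307 0.317 0.327 0.336 0.346 0.356 0.365 0.375 0.384 0.394 0.404
 0.413 0.423 0.432 0.442 0.452 0.461 0.471 0.481 0.49 ]
```

View pics/c2.png

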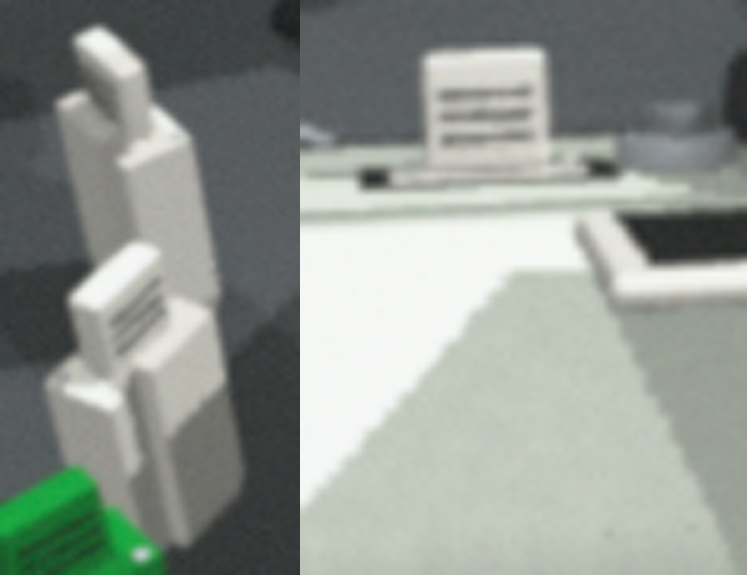

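Seen from its groove side, A's groove is left of the middle, which is +y. So A is the magazine that fits, at about (0.608,-0.318) with yaw about -123°. Next: refine the bay axes from the bezel corners and plan the first approach.

```bash
cat >> h.py <<'E'
def frame_bay(yaw=-3.2,tilt=30):
    return (R.from_euler('z',yaw,degrees=True)*R.from_euler('y',-tilt,degrees=True)).as_matrix()  # cols bay x,y,z
def tool_from_mag(B): return B@np.diag([1,1,1])@np.array([[0,-1,0],[-1,0,0],[0,0,-1.]])  # tool x=-y, y=-x, z=-z
def cur():
    o=ctrl.get_obs(); return np.array(o['tool_pos']),R.from_euler('xyz',o['orientation'],degrees=True).as_matrix(),o
def plan(tp,tR,op,p=None,Rm=None,n=None,vmax=.045,wmax=.13):
    if p is None: p,Rm,_=cur()
    w=R.from_matrix(Rm.T@tR).as_rotvec(); dp=tp-p
    n=n or max(1,int(np.ceil(max(np.linalg.norm(dp)/vmax,np.linalg.norm(w)/wmax))))
    rows=[]; Rk=Rm.copy(); pk=p.copy()
    for k in range(n):
        s=np.round(Rk.T@((tp-pk)/(n-k))*100,2); wr=np.round(R.from_matrix(Rk.T@tR).as_rotvec()/(n-k),3)
        rows.append([op,*s,*wr]); pk=pk+Rk@s/100; Rk=Rk@R.from_rotvec(wr).as_matrix()
    for r in rows: print(','.join('%g'%x for x in r)+',')
    return pk,Rk
E
python3 - <<'E'
from h import *
c=np.array([0.52821387,-0.07258343,0.13899858]);n=np.array([-0.49995468,0.02760864,0.86561139])
k,D,T=K('top')
uv=np.array([[338.4,243],[385.2,246.6],[382.2,275.6],[336.4,272]])
q=cv2.undistortPoints(uv.reshape(-1,1,2),k,D).reshape(-1,2)
r=np.c_[q,np.ones(4)]@T[:3,:3].T; o=T[:3,3]
P=o+r*(((c-o)@n)/(r@n))[:,None]
print(P.round(4),P.mean(0).round(4))
for a,b in((1,0),(2,3)): v=P[b]-P[a]; print('len',np.linalg.norm(v).round(4),'y-axis yaw-90',np.degrees(np.arctan2(v[1],v[0]))-90)
for a,b in((3,0),(2,1)): v=P[b]-P[a]; print('len',np.linalg.norm(v).round(4),np.degrees(np.arctan2(v[1],v[0])))
p,d,W=load('top'); H=np.load('H.npy'); m=np.zeros_like(H,bool); m[240:276,335:388]=1; m&=(H>.038)&(H<.05)
B=frame_bay(); Q=(W[m]-c)@B; print('tab yaw rel',cv2.minAreaRect((Q[:,:2]*1000).astype(np.float32)))
# machine outline
M=np.array([.524,-.0735,.1358]); tR=tool_from_mag(B)
print('target rpy',R.from_matrix(tR).as_euler('xyz',degrees=True))
p1=M+.12*B[:,2]
a=plan(p1+[0,0,.0],tR,5.5)
E
```

```text
[[ 0.5516 -0.0306  0.1511]
 [ 0.5467 -0.1214  0.1512]
 [ 0.4926 -0.1194  0.1199]
 [ 0.4976 -0.0286  0.1199]] [ 0.5221 -0.075   0.1356]
len 0.0909 y-axis yaw-90 -3.0388526949897567
len 0.091 y-axis yaw-90 -3.1143896453117605
len 0.0624 -2.125779459499326
len 0.0625 -2.072954731719614
tab yaw rel ((-5.897435665130615, -1.4123516082763672), (16.79421615600586, 43.42265701293945), 1.8132193088531494)
target rpy [-150.     0.   -93.2]
5.5,-2.88,3.28,-0.04,0.03,-0.022,-0.082,
5.5,-3.14,3.03,-0.06,0.03,-0.022,-0.082,
5.5,-3.38,2.76,-0.08,0.03,-0.022,-0.082,
5.5,-3.6,2.48,-0.08,0.03,-0.022,-0.082,
5.5,-3.79,2.17,-0.07,0.03,-0.022,-0.083,
5.5,-3.96,1.85,-0.04,0.03,-0.022,-0.083,
5.5,-4.1,1.51,-0.01,0.03,-0.022,-0.082,
5.5,-4.21,1.17,0.05,0.03,-0.022,-0.083,
5.5,-4.29,0.82,0.11,0.03,-0.022,-0.082,
5.5,-4.34,0.47,0.18,0.03,-0.022,-0.083,
5.5,-4.36,0.11,0.27,0.03,-0.022,-0.082,
5.5,-4.35,-0.23,0.37,0.031,-0.022,-0.083,
5.5,-4.31,-0.58,0.48,0.03,-0.022,-0.082,
5.5,-4.23,-0.91,0.59,0.031,-0.022,-0.083,
5.5,-4.13,-1.25,0.72,0.03,-0.022,-0.082,
```

Request:
{"op": "move_arm", "data": {"moves": [5.5,-2.88,3.28,-0.04,0.03,-0.022,-0.082,5.5,-3.14,3.03,-0.06,0.03,-0.022,-0.082,5.5,-3.38,2.76,-0.08,0.03,-0.022,-0.082,5.5,-3.6,2.48,-0.08,0.03,-0.022,-0.082,5.5,-3.79,2.17,-0.07,0.03,-0.022,-0.083,5.5,-3.96,1.85,-0.04,0.03,-0.022,-0.083,5.5,-4.1,1.51,-0.01,0.03,-0.022,-0.082,5.5,-4.21,1.17,0.05,0.03,-0.022,-0.083]}}

```text
clock: 0.9
tool_pos: [0.3252, -0.3414, 0.2373]
orientation: [-163.9, 4.9, -126.9]
force: [1.5, -0.0, 0.5]
opening: 0.0551
gripper_force: 0.0
```

Request:
{"op": "move_arm", "data": {"moves": [5.5,-4.29,0.82,0.11,0.03,-0.022,-0.082,5.5,-4.34,0.47,0.18,0.03,-0.022,-0.083,5.5,-4.36,0.11,0.27,0.03,-0.022,-0.082,5.5,-4.35,-0.23,0.37,0.031,-0.022,-0.083,5.5,-4.31,-0.58,0.48,0.03,-0.022,-0.082,5.5,-4.23,-0.91,0.59,0.031,-0.022,-0.083,5.5,-4.13,-1.25,0.72,0.03,-0.022,-0.082,5.5,0,0,0,0,0,0]}}

```text
clock: 1.7
tool_pos: [0.4649, -0.0672, 0.2398]
orientation: [-149.9, -0.1, -92.7]
force: [-0.4, 0.4, 0.5]
opening: 0.0553
gripper_force: 0.0
```

```bash
python3 - <<'E'
from h import *
p,Rm,o=cur(); print(o)
M=np.array([.5232,-.0742,.1357]); B=frame_bay(-3.1); tR=tool_from_mag(B)
print('err',(p-(M+.12*B[:,2]))@B)
a=plan(M+.05*B[:,2],tR,5.5,n=4)
print()
plan(M+.014*B[:,2],tR,5.5,*a,n=3)
E
```

```text
{'clock': 1.7, 'joint_pos': array([ 24.34474982, -18.74771173, -56.26166006,  28.99702806,
       -28.31773019, -49.81698912]), 'qvel': array([-3.3612497 , -0.26903489,  1.48436321, -6.41550382, -4.30138128,
        4.63961062]), 'tau': array([ 1.37865163, -1.84166629, 27.91770637,  7.27776468,  1.90513931,
       -0.97020205]), 'tool_pos': array([ 0.46492358, -0.06716779,  0.239768  ]), 'orientation': array([-1.49903482e+02, -1.25268222e-01, -9.27337076e+01]), 'force': array([-0.42255275,  0.43224363,  0.52737997]), 'moment': array([ 0.07598731,  1.85345414, -0.04135238]), 'gripper_force': 0.0, 'opening': 0.05527353452944079}
err [ 0.00130965  0.0038704  -0.00058875]
5.5,0.1,0.04,1.74,-0,0,0.002,
5.5,0.1,0.03,1.73,-0.001,0,0.002,
5.5,0.1,0.04,1.74,-0,0.001,0.001,
5.5,0.09,0.03,1.73,-0.001,0,0.002,

5.5,0,-0,1.2,0,0,-0,
5.5,0,-0,1.2,0,0,-0,
5.5,0,-0,1.2,0,0,-0,
```

Request:
{"op": "move_arm", "data": {"moves": [5.5,0.1,0.04,1.74,0,0,0.002,5.5,0.1,0.03,1.73,-0.001,0,0.002,5.5,0.1,0.04,1.74,0,0.001,0.001,5.5,0.09,0.03,1.73,-0.001,0,0.002,5.5,0,0,1.2,0,0,0,5.5,0,0,1.2,0,0,0,5.5,0,0,0.8,0,0,0,5.5,0,0,0,0,0,0]}}

```text
clock: 2.5
tool_pos: [0.5206, -0.0846, 0.1672]
orientation: [-151.8, 0.9, -93.2]
force: [-0.2, 0.2, 0.1]
opening: 0.0551
gripper_force: 0.0
```

```bash
python3 - <<'E'
from h import *
p,Rm,o=cur(); print(o['force'],o['joint_pos'])
M=np.array([.5232,-.0742,.1357]); B=frame_bay(-3.1)
print('pos in bay',(p-M)@B)
q,d=snap('top'); b=q[:,:,::-1]
s,_=snap('scene'); s=s[:,:,::-1]
cv2.imwrite('pics/g1.png',np.hstack([cv2.resize(b[200:300,300:400],(400,400),interpolation=cv2.INTER_CUBIC),cv2.resize(s[160:260,235:335],(400,400),interpolation=cv2.INTER_CUBIC)]))
E
```

```text
[-0.17535613  0.15290768  0.0502594 ] [ 12.53408004  -4.51262839 -58.21459988  37.01028743 -10.97967771
 -50.83149828]
pos in bay [ 0.01398754 -0.01053713  0.0282445 ]
```

View pics/g1.png

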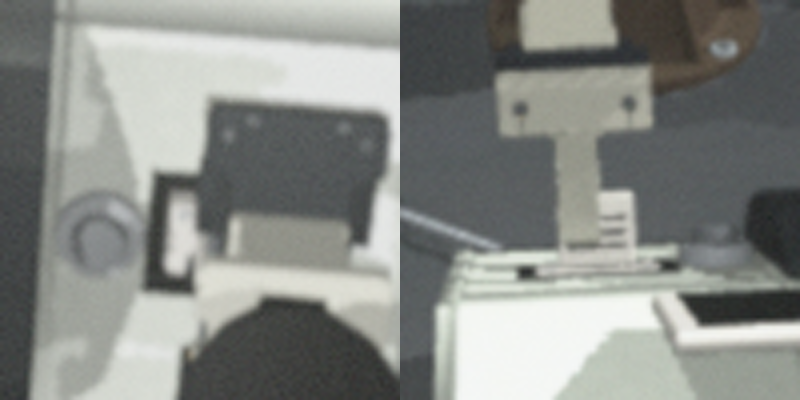

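The arm ran into j3's range limit, so the tool stands beside the tab, off target and with nothing touched. I'll back away and record poses, so I can fit the kinematics and pick a reachable grasp.

Request:
{"op": "move_arm", "data": {"moves": [5.5,0,-1.9,-3.5,0,0,0,5.5,0,-1.9,-3.5,0,0,0,5.5,0,0,0,0,0,0]}}

```text
clock: 2.9
tool_pos: [0.5243, -0.0842, 0.2531]
orientation: [-151.1, 1.0, -93.0]
force: [0.6, 0.0, 0.3]
opening: 0.0549
gripper_force: 0.0
```

```bash
cat > rec.py <<'E'
from h import *
import json
o=ctrl.get_obs(); f=open('rec.txt','a'); f.write(json.dumps([list(map(float,o[k])) for k in('joint_pos','tool_pos','orientation')])+'\n')
E
cat > rec.txt <<'E'
[[-59.2383717,20.5874051,0.640275875,-0.0183742563,-70.1355429,-16.5080441],[0.16608701,-0.65381943,0.23372304],[179.915827,-0.00693157093,-165.752667]]
[[24.34474982,-18.74771173,-56.26166006,28.99702806,-28.31773019,-49.81698912],[0.46492358,-0.06716779,0.239768],[-149.903482,-0.125268222,-92.7337076]]
E
python3 rec.py
```

Request:
{"op": "move_arm", "data": {"moves": [5.5,0,0,0,-0.12,0,0,5.5,0,0,0,-0.12,0,0,5.5,0,0,0,0,0,0]}}

```text
clock: 3.2
tool_pos: [0.5245, -0.085, 0.2479]
orientation: [-165.4, 0.9, -93.1]
force: [0.0, 0.0, 0.2]
opening: 0.0549
gripper_force: 0.0
```

```bash
python3 rec.py
```

Request:
{"op": "move_arm", "data": {"moves": [5.5,0,0,0,-0.12,0,0,5.5,0,0,0,-0.12,0,0,5.5,0,0,0,0,0,0]}}

```text
clock: 3.5
tool_pos: [0.5233, -0.0859, 0.2451]
orientation: [-179.3, 0.8, -93.2]
force: [-0.4, 1.0, -1.0]
opening: 0.0549
gripper_force: 0.0
```

```bash
python3 rec.py; cat rec.txt; python3 - <<'E'
import json,numpy as np,itertools
from scipy.spatial.transform import Rotation as R
from scipy.optimize import least_squares
D=[json.loads(l) for l in open('rec.txt')]
best=[]
for s in itertools.product([1,-1],repeat=3): # s1 fixed +, s4,s6, s for wrist
    s4,s6,s5=s
    def ori(j,phi,psi):
        j=np.array(j)
        a=R.from_euler('z',j[0]+phi,degrees=True); e=lambda ax,t:R.from_euler(ax,t,degrees=True)
        return a,a*e('y',j[1]),a*e('y',j[1]-j[2]),a*e('y',j[1]-j[2])*e('x',s4*j[3])*e('y',-j[4])*e('x',s6*j[5]+psi)
    def res(x):
        out=[]
        for j,p,o in D:
            T=R.from_euler('xyz',o,degrees=True)
            Rt=ori(j,x[0],x[1])[3]*R.from_euler('y',90,degrees=True) # tool z = link x
            out.append((T.inv()*Rt).as_rotvec())
        return np.concatenate(out)
    for x0 in itertools.product([0,90,180,270],repeat=2):
        r=least_squares(res,x0); best.append((r.cost,s,r.x))
best.sort(key=lambda b:b[0]); 
for b in best[:4]: print(b)
E
```

```text
[[-59.2383717,20.5874051,0.640275875,-0.0183742563,-70.1355429,-16.5080441],[0.16608701,-0.65381943,0.23372304],[179.915827,-0.00693157093,-165.752667]]
[[24.34474982,-18.74771173,-56.26166006,28.99702806,-28.31773019,-49.81698912],[0.46492358,-0.06716779,0.239768],[-149.903482,-0.125268222,-92.7337076]]
[[17.665656403021703, -10.712219390406952, -45.40153916788599, 18.787916438506635, -28.985836372955806, -35.32478360623136], [0.524337699131193, -0.08418643839711384, 0.25305203596367715], [-151.0696201139604, 1.0423540498431279, -93.03089086041597]]
[[14.566724940171364, -2.43642417696866, -29.087515878545073, 4.711472531676527, -49.26822158466926, -20.435451714029195], [0.5245255894484088, -0.08499406202640222, 0.2479098269964137], [-165.4164089416232, 0.886127717882144, -93.120913336141]]
[[11.43237807692276, 6.1143176284503795, -16.71800210802211, -0.6492754489930257, -66.33756352496731, -14.385092601241034], [0.5232930883835911, -0.08592932461452152, 0.24509920325246878], [-179.34584207635223, 0.7855392757172178, -93.20450930750697]]
(np.float64(1.523862002308414e-17), (-1, -1, 1), array([359.99999998, 270.00000004]))
(np.float64(1.523862002308414e-17), (-1, -1, -1), array([359.99999998, 270.00000004]))
(np.float64(1.523862325511499e-17), (-1, -1, 1), array([359.99999998, -89.99999996]))
(np.float64(1.523862325511499e-17), (-1, -1, -1), array([359.99999998, -89.99999996]))
```

```bash
cat > kin.py <<'E'
import json,numpy as np
from scipy.spatial.transform import Rotation as R
from scipy.optimize import least_squares
e=lambda ax,t:R.from_euler(ax,t,degrees=True)
def mats(j):
    a=e('z',j[0]);b=a*e('y',j[1]);c=a*e('y',j[1]-j[2]);t=c*e('x',-j[3])*e('y',-j[4])*e('x',-j[5]-90)*e('y',90)
    return [q.as_matrix() for q in(a,b,c,t)]
D=[json.loads(l) for l in open('rec.txt')]
A=[];y=[]
for j,p,o in D:
    a,b,c,t=mats(j)
    A.append(np.c_[a[:,:3],b[:,[0,2]],c[:,[0,2]],t[:,2]]);y.append(p)
A=np.vstack(A);y=np.concatenate(y)
# tiny ridge
X=np.linalg.lstsq(np.vstack([A,1e-4*np.eye(8)]),np.r_[y,np.zeros(8)],rcond=None)[0]
def fk(j):
    a,b,c,t=mats(j); return np.c_[a[:,:3],b[:,[0,2]],c[:,[0,2]],t[:,2]]@X,t
LO=np.array([-176.03,-82.01,-58.28,-173.87,-174.79,-173.66]);HI=np.array([176.03,121.73,71.71,95.51,-.11,173.66])
def ik(p,Rt,lim=True,j0=None):
    def f(j):
        q,t=fk(j); return np.r_[(q-p)*10,(R.from_matrix(Rt.T@t)).as_rotvec()]
    best=None
    for s in ([j0] if j0 is not None else [[10,0,-30,5,-50,-20],[10,0,-30,5,-50,100],[10,0,-30,5,-50,-140],[10,0,-30,-100,-50,0]]):
        r=least_squares(f,np.clip(s,LO+.01,HI-.01),bounds=(LO,HI) if lim else (-400,400))
        if best is None or r.cost<best.cost: best=r
    q,t=fk(best.x); return best.x,np.linalg.norm(q-p)*1000,np.degrees(R.from_matrix(Rt.T@t).magnitude())
E
python3 - <<'E'
from kin import *; from h import frame_bay,tool_from_mag
print(X.round(4),np.abs(A@X-y).max(),np.linalg.svd(A)[1].round(3))
M=np.array([.5232,-.0742,.1357]); B=frame_bay(-3.1)
for name,base in (('x-close',tool_from_mag(B)),('y-close',B@np.array([[1,0,0],[0,-1,0],[0,0,-1.]])),('y-close2',B@np.array([[-1,0,0],[0,1,0],[0,0,-1.]]))):
  for beta in((-45,-30,-15,0,15,30,45) if name=='x-close' else (0,15,30)):
    ax=B[:,0] if name=='x-close' else B[:,1]
    Rt=R.from_rotvec(np.radians(beta)*ax).as_matrix()@base
    for h in(.034,.034+.115):
        g=M+h*B[:,2]-0.011*0  # grasp point
        p=g-(-.011)*Rt[:,2]*1
        p=g+.011*Rt[:,2] if True else p
        j,ep,eo=ik(p,Rt); print(name,beta,h,'%.1fmm %.1fdeg'%(ep,eo),j.round(0),'tz',Rt[:,2].round(2))
E
```

```text
[ 0.6188 -0.1919 -0.1185 -0.101   0.5874 -0.0996  0.0209  0.2887] 0.008129656468931046 [4.417 3.832 2.242 0.652 0.563 0.202 0.044 0.038]
x-close -45 0.034 2.3mm 4.1deg [  42.  -10.   69.   96. -133.   34.] tz [ 0.31 -0.73 -0.61]
x-close -45 0.14900000000000002 0.0mm 0.0deg [  50.   -8.   11.   57. -122.  -39.] tz [ 0.31 -0.73 -0.61]
x-close -30 0.034 0.0mm 0.0deg [  39.   -9.   47.   59. -129.   -5.] tz [ 0.41 -0.52 -0.75]
x-close -30 0.14900000000000002 0.0mm 0.0deg [ 46. -14. -30.  41. -84. -66.] tz [ 0.41 -0.52 -0.75]
x-close -15 0.034 0.0mm 0.0deg [  32.  -10.   27.   31. -108.  -24.] tz [ 0.47 -0.28 -0.84]
x-close -15 0.14900000000000002 7.4mm 5.3deg [ 41. -18. -58.  44. -54. -78.] tz [ 0.47 -0.28 -0.84]
x-close 0 0.034 0.0mm 0.0deg [ 21. -10.  22.  12. -95. -20.] tz [ 0.5  -0.03 -0.87]
x-close 0 0.14900000000000002 17.5mm 8.2deg [ 16. -17. -58.   3. -20. -20.] tz [ 0.5  -0.03 -0.87]
x-close 15 0.034 0.0mm 0.0deg [  9.  -9.  33.  -9. -99. -12.] tz [ 0.5   0.23 -0.84]
x-close 15 0.14900000000000002 2.2mm 1.7deg [  9. -17. -58. -33. -19.  20.] tz [ 0.5   0.23 -0.84]
x-close 30 0.0
[... 799 characters left out ...]
.   73.] tz [ 0. -0. -1.]
y-close 30 0.14900000000000002 0.0mm 0.0deg [ 16.  -5. -49.  -0. -46.  71.] tz [ 0. -0. -1.]
y-close2 0 0.034 0.0mm 0.0deg [  21.  -10.   22.   12.  -95. -110.] tz [ 0.5  -0.03 -0.87]
y-close2 0 0.14900000000000002 17.5mm 8.2deg [  16.  -17.  -58.    3.  -20. -110.] tz [ 0.5  -0.03 -0.87]
y-close2 15 0.034 0.0mm 0.0deg [  17.   -2.   27.    5. -105. -108.] tz [ 0.26 -0.01 -0.97]
y-close2 15 0.14900000000000002 10.5mm 4.2deg [  18.  -11.  -58.    5.  -32. -114.] tz [ 0.26 -0.01 -0.97]
y-close2 30 0.034 0.0mm 0.0deg [  14.    5.   36.    0. -121. -107.] tz [ 0. -0. -1.]
y-close2 30 0.14900000000000002 0.0mm 0.0deg [  16.   -5.  -49.   -0.  -46. -109.] tz [ 0. -0. -1.]
```

```bash
python3 - <<'E'
from kin import *
import itertools
cols=['ax','ay','az','bx','bz','cx','cz','dy','dz','ex','ey','ez','tx','ty','tz']
def C(j):
    a=e('z',j[0]);b=a*e('y',j[1]);c=a*e('y',j[1]-j[2]);d=c*e('x',-j[3]);f=d*e('y',-j[4]);t=f*e('x',-j[5]-90)*e('y',90)
    a,b,c,d,f,t=[q.as_matrix() for q in(a,b,c,d,f,t)]
    return np.c_[a,b[:,[0,2]],c[:,[0,2]],d[:,1:],f,t]
G=np.vstack([C(j) for j,_,_ in D]);out=[]
for k in range(5,10):
    for s in itertools.combinations(range(15),k):
        x,_,rk,_=np.linalg.lstsq(G[:,s],y,rcond=None)
        if rk<k: continue
        r=np.abs(G[:,s]@x-y).max()
        if np.abs(x).max()<1.2: out.append((r*1000,k,[cols[i] for i in s],x.round(3)))
    out.sort(key=lambda t:t[0]); print(k)
    for o in out[:4]: print(o)
    if out[0][0]<.1: break
    out=[]
E
```

```text
5
(np.float64(3.6358494825972087e-06), 5, ['az', 'bz', 'cx', 'ey', 'tz'], array([ 0.199,  0.602,  0.464, -0.192,  0.37 ]))
(np.float64(3.635849593619511e-06), 5, ['az', 'bz', 'cx', 'dy', 'ex'], array([ 0.199,  0.602,  0.464, -0.192,  0.37 ]))
(np.float64(3.635849593619511e-06), 5, ['az', 'bz', 'cx', 'dy', 'tz'], array([ 0.199,  0.602,  0.464, -0.192,  0.37 ]))
(np.float64(3.6358497046418137e-06), 5, ['az', 'bz', 'cx', 'ex', 'ey'], array([ 0.199,  0.602,  0.464,  0.37 , -0.192]))
```

```bash
python3 - <<'E'
s=open('kin.py').read()
i=s.index('D=[json'); j=s.index('LO=')
s=s[:i]+'''def fk(j):
    a=e('z',j[0]);b=a*e('y',j[1]);c=a*e('y',j[1]-j[2]);d=c*e('x',-j[3]);t=d*e('y',-j[4])*e('x',-j[5]-90)*e('y',90)
    t=t.as_matrix(); return np.array([0,0,.199])+b.apply([0,0,.602])+c.apply([.464,0,0])+d.apply([0,-.192,0])+t[:,2]*.37,t
'''.replace('.199','Z0').replace('.602','Z1').replace('.464','Z2').replace('-.192','Z3').replace('.37,t','Z4,t')+s[j:]
open('kin.py','w').write(s)
E
sed -i 's/^e=lambda/Z0,Z1,Z2,Z3,Z4=.199,.602,.464,-.192,.37\ne=lambda/' kin.py
sed -i 's/\[10,0,-30,-100,-50,0\]\]/[10,0,-30,-100,-50,0],[-20,0,-30,-160,-100,0],[-20,20,0,-160,-20,150],[40,0,0,80,-80,-90]]/' kin.py
python3 - <<'E'
from kin import *; from h import frame_bay,tool_from_mag
for l in open('rec.txt'):
    j,p,o=json.loads(l); print((fk(j)[0]-p).round(4))
M=np.array([.5232,-.0742,.1357]); B=frame_bay(-3.1)
for name,base in (('x-close',tool_from_mag(B)),('x-close2',tool_from_mag(B)@np.diag([-1,-1,1])),('y-close',B@np.array([[1,0,0],[0,-1,0],[0,0,-1.]]))):
  for beta in((-45,-30,-15,0,15,30,45) if name[0]=='x' else (0,15,30)):
    ax=B[:,0] if name[0]=='x' else B[:,1]
    Rt=R.from_rotvec(np.radians(beta)*ax).as_matrix()@base
    for h in(.025,.025+.115):
        p=M+h*B[:,2]+.011*Rt[:,2]
        j,ep,eo=ik(p,Rt); print(name,beta,'%.2f'%h,'%.1fmm %.1fdeg'%(ep,eo),j.round(0),'tz',Rt[:,2].round(2))
E
```

```text
[ 0.0001 -0.0005  0.0005]
[ 0.0003 -0.0001  0.0004]
[ 0.0003 -0.0001  0.0005]
[ 0.0004 -0.0001  0.0005]
[ 0.0004 -0.0001  0.0005]
x-close -45 0.03 1.4mm 3.5deg [  36.   15.  -58.   63.  -57. -108.] tz [ 0.31 -0.73 -0.61]
x-close -45 0.14 0.3mm 0.6deg [ 47.   1. -58.  50. -69. -99.] tz [ 0.31 -0.73 -0.61]
x-close -30 0.03 2.9mm 7.5deg [ 29.   7. -58.  60. -44. -94.] tz [ 0.41 -0.52 -0.75]
x-close -30 0.14 1.1mm 2.6deg [ 42.  -9. -58.  49. -57. -87.] tz [ 0.41 -0.52 -0.75]
x-close -15 0.03 3.0mm 8.4deg [ 20.   0. -58.  53. -27. -75.] tz [ 0.47 -0.28 -0.84]
x-close -15 0.14 0.8mm 2.2deg [ 33. -16. -58.  44. -43. -72.] tz [ 0.47 -0.28 -0.84]
x-close 0 0.03 1.0mm 3.9deg [ 14.  -3. -58.  33. -10. -48.] tz [ 0.5  -0.03 -0.87]
x-close 0 0.14 0.0mm 0.0deg [ 25. -20. -55.  28. -30. -49.] tz [ 0.5  -0.03 -0.87]
x-close 15 0.03 0.0mm 0.0deg [  2.   0. -35. -29. -27.  22.] tz [ 0.5   0.23 -0.84]
x-close 15 0.14 0.0mm 0.0deg [  6. -15. -37. -17. -38.   5.] tz [ 0.5   0.23 -0.84]
x-close 30 0.03 0.0mm 0.0deg [-18.   8. -23. -51. -51.  54.] tz [ 0.46  0.48 -0.75]
x-close 30 0.14 0.0mm 0.0deg [-18.  
[... 1241 characters left out ...]
138.] tz [ 0.46  0.48 -0.75]
x-close2 45 0.03 0.0mm 0.0deg [ -29.   18.  -16.  -58.  -69. -113.] tz [ 0.39  0.69 -0.61]
x-close2 45 0.14 0.0mm 0.0deg [ -31.    6.  -17.  -54.  -77. -122.] tz [ 0.39  0.69 -0.61]
y-close 0 0.03 1.0mm 3.9deg [ 14.  -3. -58.  33. -10.  42.] tz [ 0.5  -0.03 -0.87]
y-close 0 0.14 0.0mm 0.0deg [ 25. -20. -55.  28. -30.  41.] tz [ 0.5  -0.03 -0.87]
y-close 15 0.03 0.0mm 0.0deg [ 17.   2. -42.  10. -33.  62.] tz [ 0.26 -0.01 -0.97]
y-close 15 0.14 0.0mm 0.0deg [ 21. -11. -38.   8. -50.  61.] tz [ 0.26 -0.01 -0.97]
y-close 30 0.03 0.0mm 0.0deg [ 14.  10. -26.  -0. -54.  73.] tz [ 0. -0. -1.]
y-close 30 0.14 0.0mm 0.0deg [ 16.  -1. -24.   0. -67.  71.] tz [ 0. -0. -1.]
```

```bash
cat >> h.py <<'E'
import kin
M=np.array([.5232,-.0742,.1357]); B=frame_bay(-3.1)
def tool_pose(c,Bm,beta=20,up=.058):  # magazine centre, axes -> TCP pose gripping tab 'up' above centre
    Rt=R.from_rotvec(np.radians(beta)*Bm[:,0]).as_matrix()@tool_from_mag(Bm)
    return c+up*Bm[:,2]+.011*Rt[:,2],Rt
def yawB(deg): return R.from_euler('z',deg,degrees=True).as_matrix()
def seat(h): return M+B[:,2]*(h-.032)
def check(a,b,n=12,j0=None):
    w=R.from_matrix(a[1].T@b[1]).as_rotvec(); j=j0; mx=0;worst=0;Js=[]
    for t in np.linspace(0,1,n+1):
        p=a[0]+(b[0]-a[0])*t; Rt=a[1]@R.from_rotvec(w*t).as_matrix()
        j,ep,eo=kin.ik(p,Rt,j0=j); worst=max(worst,ep+eo); Js.append(j)
    Js=np.array(Js); print('worst %.2f'%worst,'maxstep',np.abs(np.diff(Js,axis=0)).max(0).round(1),'end',j.round(0)); return j
E
python3 - <<'E'
from h import *
for beta in(15,20,25):
    print(beta)
    for nm,c,Bm in(('seat',seat(0),B),('out',seat(.115),B),('A',np.array([.608,-.318,.076]),yawB(-123.5)),('A+',np.array([.608,-.318,.25]),yawB(-123.5)),
      *[('tray%d'%a,np.array([.476,.372,.08]),yawB(a)) for a in(-5,30,60,90,175)],('tray+5',np.array([.476,.372,.2]),yawB(-5)),('tray+30',np.array([.476,.372,.2]),yawB(30))):
        t=tool_pose(c,Bm,beta); j,ep,eo=kin.ik(*t); print(nm,'%.1f %.1f'%(ep,eo),j.round(0),t[0].round(3))
p,Rm,o=cur(); tgt=tool_pose(seat(.08),B); 
j=check((p,Rm),tgt,j0=o['joint_pos']); j=check(tgt,tool_pose(seat(0),B),j0=j)
a=plan(*tgt,5,n=9); print(); plan(*tool_pose(seat(.0),B),5,*a,n=4)
E
```

```text
15
seat 0.0 0.0 [  2.   0. -35. -29. -27.  21.] [ 0.516 -0.071  0.149]
out 0.0 0.0 [  7. -15. -37. -17. -38.   5.] [ 0.458 -0.068  0.249]
A 0.0 0.0 [  -8.   19.  -24.   11.  -34. -124.] [ 0.61  -0.32   0.123]
A+ 0.0 0.0 [  -8.   11.   -9.    8.  -57. -119.] [ 0.61  -0.32   0.297]
tray-5 0.0 0.0 [ 51.  15. -20. -12. -44. -48.] [0.476 0.375 0.127]
tray30 0.0 0.0 [ 47.  19. -11. -17. -56.  -8.] [0.475 0.374 0.127]
tray60 0.0 0.0 [ 47.  23.  -6. -16. -66.  20.] [0.474 0.373 0.127]
tray90 0.0 0.0 [ 49.  26.  -2. -12. -72.  46.] [0.473 0.372 0.127]
tray175 0.0 0.0 [ 60.  25. -11.   7. -67. 111.] [0.476 0.369 0.127]
tray+5 0.0 0.0 [ 51.   8. -12. -10. -58. -52.] [0.476 0.375 0.247]
tray+30 0.0 0.0 [ 47.  13.  -3. -15. -70. -12.] [0.475 0.374 0.247]
20
seat 0.0 0.0 [ -6.   2. -30. -39. -36.  37.] [ 0.516 -0.07   0.149]
out 0.0 0.0 [ -3. -12. -31. -29. -45.  22.] [ 0.458 -0.067  0.249]
A 0.0 0.0 [  -8.   17.  -32.   21.  -25. -133.] [ 0.611 -0.32   0.124]
A+ 0.0 0.0 [  -7.    9.  -15.   12.  -49. -123.] [ 0.611 -0.32   0.298]
tray-5 0.0 0.0 [ 48.  14. -20. -18. -41. -41.] [0.476 0.376 0.128]

[... 1058 characters left out ...]
52. -42.] [0.476 0.377 0.248]
tray+30 0.0 0.0 [ 40.  14.  -0. -26. -72.  -3.] [0.474 0.376 0.248]
worst 0.00 maxstep [3.  1.7 1.9 5.  2.9 6.6] end [ -4.  -8. -31. -32. -42.  26.]
worst 0.00 maxstep [0.2 0.9 0.2 0.7 0.6 1. ] end [ -6.   2. -30. -39. -36.  37.]
5,-0.17,0.54,0.29,0.056,-0.036,-0.011,
5,-0.16,0.56,0.27,0.056,-0.037,-0.01,
5,-0.16,0.57,0.24,0.056,-0.036,-0.011,
5,-0.16,0.58,0.21,0.056,-0.037,-0.01,
5,-0.15,0.59,0.19,0.056,-0.036,-0.011,
5,-0.16,0.6,0.16,0.056,-0.037,-0.01,
5,-0.16,0.6,0.13,0.057,-0.036,-0.011,
5,-0.16,0.61,0.1,0.056,-0.037,-0.01,
5,-0.16,0.62,0.08,0.057,-0.036,-0.011,

5,0.68,-0,1.88,-0,-0,0,
5,0.69,-0,1.88,-0,-0,0,
5,0.68,-0,1.88,-0,-0,0,
5,0.69,-0,1.87,-0,-0,0,
```

Request:
{"op": "move_arm", "data": {"moves": [5,-0.17,0.54,0.29,0.063,-0.041,-0.012,5,-0.18,0.65,0.3,0.063,-0.041,-0.012,5,-0.18,0.65,0.25,0.063,-0.041,-0.012,5,-0.18,0.66,0.22,0.063,-0.041,-0.012,5,-0.18,0.67,0.2,0.063,-0.041,-0.012,5,-0.18,0.68,0.16,0.063,-0.041,-0.012,5,-0.18,0.69,0.12,0.063,-0.041,-0.012,5,-0.18,0.69,0.09,0.063,-0.041,-0.012]}}

```text
clock: 4.3
tool_pos: [0.4728, -0.0679, 0.2201]
orientation: [-148.0, 17.1, -82.6]
force: [-0.9, -1.3, -1.2]
opening: 0.0502
gripper_force: 0.0
```

```bash
python3 - <<'E'
from h import *
p,Rm,o=cur(); t=tool_pose(seat(.08),B); print((p-t[0])@B, o['joint_pos'].round(1))
plan(*tool_pose(seat(0),B),5,n=5)
E
```

```text
[-0.00169099 -0.00018372  0.00274712] [ -4.3  -8.  -31.  -32.1 -41.6  26.3]
5,0.56,-0.02,1.56,-0.001,0,0.001,
5,0.56,-0.02,1.56,-0.001,0,0.001,
5,0.57,-0.03,1.55,-0.002,0,0.001,
5,0.56,-0.03,1.56,-0.001,0,0,
5,0.57,-0.03,1.55,-0.002,0.001,0.001,
```

Request:
{"op": "move_arm", "data": {"moves": [5,0.56,-0.02,1.56,-0.001,0,0.001,5,0.56,-0.02,1.56,-0.001,0,0.001,5,0.57,-0.03,1.55,-0.002,0,0.001,5,0.56,-0.03,1.56,-0.001,0,0,5,0.5,-0.03,1.4,-0.002,0,0,5,0,0,0,0,0,0]}}

```text
clock: 4.9
tool_pos: [0.5146, -0.0702, 0.1485]
orientation: [-148.9, 17.3, -82.9]
force: [-0.2, -0.2, -0.2]
opening: 0.05
gripper_force: 0.0
```

```bash
python3 - <<'E'
from h import *
p,Rm,o=cur(); t=tool_pose(seat(0),B); print((p-t[0])@B,o['force'].round(1))
q,d=snap('top'); b=q[:,:,::-1]
s,_=snap('scene'); s=s[:,:,::-1]
cv2.imwrite('pics/g2.png',np.hstack([cv2.resize(b[200:300,300:400],(400,400),interpolation=cv2.INTER_CUBIC),cv2.resize(s[160:260,235:335],(400,400),interpolation=cv2.INTER_CUBIC)]))
E
```

```text
[-0.00126199 -0.00024585 -0.00017561] [-0.2 -0.2 -0.2]
```

View pics/g2.png

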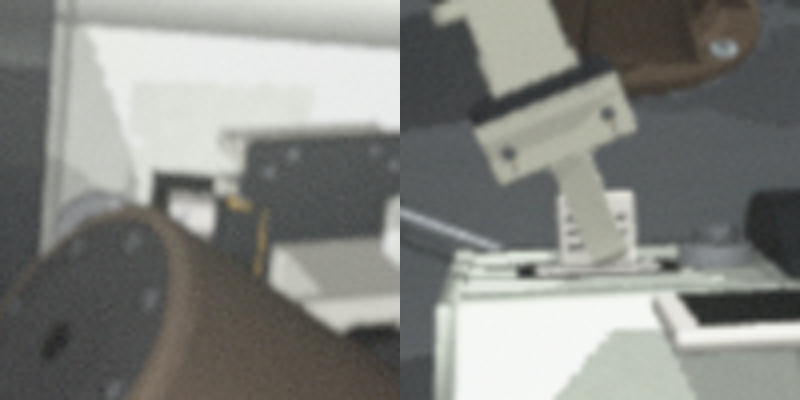

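The finger straddles the tab at (600,220) in the right-hand panel, centred and just clear of the body. Closing.

Request:
{"op": "move_arm", "data": {"moves": [1,0,0,0,0,0,0,1,0,0,0,0,0,0,1,0,0,0,0,0,0,1,0,0,0,0,0,0,1,0,0,0,0,0,0,1,0,0,0,0,0,0]}}

```text
clock: 5.6
tool_pos: [0.5149, -0.0697, 0.1497]
orientation: [-148.8, 17.3, -82.8]
force: [-5.8, 1.1, 2.9]
opening: 0.016
gripper_force: 30.0
```

```bash
python3 - <<'E'
from h import *
p,Rm,o=cur(); t=tool_pose(seat(0),B); print((p-t[0])@B,o['force'].round(1),o['opening'],o['gripper_force'])
print(R.from_matrix(t[1].T@Rm).as_rotvec())
# extract straight along B z by .118 from present pose
a=plan(p+.118*B[:,2],Rm,1,n=8)
print(a[0])
E
```

```text
[-0.00036711  0.0002554   0.00076595] [-5.8  1.1  2.9] 0.015951824086514882 29.977025985717773
[-0.00697164 -0.00156075  0.00096743]
1,-0.51,0.01,-1.39,0,0,0,
1,-0.51,0.01,-1.38,0,0,0,
1,-0.51,0.01,-1.39,0,0,0,
1,-0.5,0.01,-1.38,0,0,0,
1,-0.51,0.01,-1.39,0,0,0,
1,-0.5,0.01,-1.38,0,0,0,
1,-0.51,0.01,-1.39,0,0,0,
1,-0.5,0.01,-1.38,0,0,0,
[ 0.45600614 -0.06656042  0.2519178 ]
```

Gripped: opening is 16 mm, matching the tab. Drawing it out.

Request:
{"op": "move_arm", "data": {"moves": [1,-0.51,0.01,-1.39,0,0,0,1,-0.51,0.01,-1.38,0,0,0,1,-0.51,0.01,-1.39,0,0,0,1,-0.5,0.01,-1.38,0,0,0]}}

```text
clock: 6.0
tool_pos: [0.4849, -0.068, 0.2003]
orientation: [-148.9, 17.4, -82.8]
force: [-0.9, 0.6, -3.5]
opening: 0.0155
gripper_force: 30.0
```

Request:
{"op": "move_arm", "data": {"moves": [1,-0.51,0.01,-1.39,0,0,0,1,-0.5,0.01,-1.38,0,0,0,1,-0.51,0.01,-1.39,0,0,0,1,-0.5,0.01,-1.38,0,0,0,1,-0.2,0,-0.6,0,0,0]}}

```text
clock: 6.5
tool_pos: [0.4535, -0.0667, 0.2591]
orientation: [-148.6, 17.3, -82.8]
force: [1.1, 0.6, -1.6]
opening: 0.0161
gripper_force: 30.0
```

```bash
python3 - <<'E'
from h import *
p,Rm,o=cur(); print((p-tool_pose(seat(0),B)[0])@B,o['opening'],o['force'].round(1))
# waypoint: lift vertical 8cm to clear machine & magazine tilted nose forward; then to above tray, mag vertical
w1=(p+np.array([-.01,0.02,.10]),Rm)
for yaw in(-5,20):
    w2=tool_pose(np.array([.478,.371,.21]),yawB(yaw)); w3=tool_pose(np.array([.478,.371,.083]),yawB(yaw))
    j=check((p,Rm),w1,j0=o['joint_pos']); j=check(w1,w2,n=16,j0=j); j=check(w2,w3,j0=j)
w2=tool_pose(np.array([.478,.371,.22]),yawB(-5))
a=plan(*w1,1,n=3); print(); a=plan(*w2,1,*a,n=15); print(a[0],p)
E
```

```text
[ 1.07269606e-03 -9.29760993e-05  1.26248819e-01] 0.01608649615016857 [ 1.1  0.6 -1.6]
worst 0.00 maxstep [0.6 0.7 0.6 0.8 0.8 1.4] end [  4. -20. -24. -20. -55.   6.]
worst 0.00 maxstep [6.5 2.5 2.6 3.5 1.6 7.8] end [ 49.   7. -12. -14. -56. -47.]
worst 0.00 maxstep [0.1 0.7 0.8 0.4 1.2 0.6] end [ 48.  14. -20. -18. -42. -41.]
worst 0.00 maxstep [0.6 0.7 0.6 0.8 0.8 1.4] end [  4. -20. -24. -20. -55.   6.]
worst 0.00 maxstep [5.6 2.8 3.  2.6 1.9 5.1] end [ 44.  11.  -4. -20. -68. -18.]
worst 0.00 maxstep [0.  0.7 0.8 0.3 1.1 0.6] end [ 44.  18. -12. -23. -54. -12.]
1,-1.66,-1.34,-2.67,0,0,0,
1,-1.66,-1.34,-2.67,0,0,0,
1,-1.66,-1.33,-2.66,0,0,0,

1,-2.45,0.23,1.5,-0.032,0.001,0.014,
1,-2.45,0.22,1.51,-0.032,0.001,0.014,
1,-2.45,0.2,1.51,-0.032,0.001,0.014,
1,-2.45,0.19,1.51,-0.032,0.001,0.014,
1,-2.45,0.17,1.52,-0.032,0,0.014,
1,-2.45,0.16,1.52,-0.032,0.001,0.014,
1,-2.44,0.14,1.52,-0.032,0,0.014,
1,-2.44,0.13,1.53,-0.032,0.001,0.014,
1,-2.44,0.12,1.53,-0.032,0,0.014,
1,-2.44,0.1,1.53,-0.032,0.001,0.014,
1,-2.44,0.09,1.54,-0.031,0,0.014,
1,-2.44,0.07,1.54,-0.032,0.001,0.014,
1,-2.44,0.06,1.53,-0.031,0,0.014,
1,-2.45,0.04,1.54,-0.032,0.001,0.014,
1,-2.44,0.03,1.54,-0.031,0,0.013,
[0.47829012 0.37473221 0.26760942] [ 0.45347378 -0.06674914  0.25913592]
```

```bash
python3 - <<'E'
from h import *
p,Rm,o=cur()
w1=(p+np.array([-.01,0.02,.10]),Rm)
w2=tool_pose(np.array([.478,.371,.28]),yawB(-5)); w3=tool_pose(np.array([.478,.371,.083]),yawB(-5))
j=check((p,Rm),w1,j0=o['joint_pos']); j=check(w1,w2,n=15,j0=j); j=check(w2,w3,j0=j)
a=plan(*w1,1,n=3); print(); a=plan(*w2,1,*a,n=13)
E
```

```text
worst 0.00 maxstep [0.6 0.7 0.6 0.8 0.8 1.4] end [  4. -20. -24. -20. -55.   6.]
worst 0.00 maxstep [6.9 2.6 3.  3.9 1.5 8.5] end [ 49.   4.  -6. -13. -64. -50.]
worst 0.00 maxstep [0.1 1.1 1.5 0.7 1.9 0.9] end [ 48.  14. -20. -18. -42. -41.]
1,-1.66,-1.34,-2.67,0,0,0,
1,-1.66,-1.34,-2.67,0,0,0,
1,-1.66,-1.33,-2.66,0,0,0,

1,-2.97,0.04,1.36,-0.037,0.001,0.016,
1,-2.97,0.03,1.35,-0.037,0.001,0.016,
1,-2.97,0.03,1.35,-0.037,0.001,0.016,
1,-2.97,0.03,1.35,-0.037,0.001,0.016,
1,-2.97,0.03,1.35,-0.037,0.001,0.016,
1,-2.97,0.02,1.35,-0.037,0,0.016,
1,-2.97,0.02,1.35,-0.036,0.001,0.016,
1,-2.97,0.02,1.34,-0.037,0,0.016,
1,-2.97,0.02,1.34,-0.036,0.001,0.016,
1,-2.97,0.02,1.34,-0.037,0,0.016,
1,-2.98,0.01,1.34,-0.036,0.001,0.016,
1,-2.97,0.01,1.34,-0.037,0,0.017,
1,-2.98,0.02,1.35,-0.036,0.001,0.016,
```

Request:
{"op": "move_arm", "data": {"moves": [1,-1.66,-1.34,-2.67,0,0,0,1,-1.66,-1.34,-2.67,0,0,0,1,-1.66,-1.33,-2.66,0,0,0,1,-2.97,0.04,1.36,-0.037,0.001,0.016,1,-2.97,0.03,1.35,-0.037,0.001,0.016,1,-2.97,0.03,1.35,-0.037,0.001,0.016,1,-2.97,0.03,1.35,-0.037,0.001,0.016,1,-2.97,0.03,1.35,-0.037,0.001,0.016]}}

```text
clock: 7.3
tool_pos: [0.4566, 0.1171, 0.3456]
orientation: [-160.8, 19.0, -87.3]
force: [1.5, -0.4, -2.5]
opening: 0.0158
gripper_force: 30.0
```

Request:
{"op": "move_arm", "data": {"moves": [1,-2.97,0.02,1.35,-0.037,0,0.016,1,-2.97,0.02,1.35,-0.036,0.001,0.016,1,-2.97,0.02,1.34,-0.037,0,0.016,1,-2.97,0.02,1.34,-0.036,0.001,0.016,1,-2.97,0.02,1.34,-0.037,0,0.016,1,-2.98,0.01,1.34,-0.036,0.001,0.016,1,-2.97,0.01,1.34,-0.037,0,0.017,1,-2.98,0.02,1.35,-0.036,0.001,0.016]}}

```text
clock: 8.1
tool_pos: [0.4786, 0.3765, 0.3257]
orientation: [179.8, 20.0, -95.1]
force: [0.3, 0.2, -1.8]
opening: 0.0161
gripper_force: 30.0
```

Request:
{"op": "move_arm", "data": {"moves": [1,0,0,0,0,0,0,1,0,0,0,0,0,0]}}

```text
clock: 8.3
tool_pos: [0.4787, 0.3755, 0.3249]
orientation: [179.8, 19.9, -95.0]
force: [-0.1, -0.1, -1.4]
opening: 0.016
gripper_force: 30.0
```

```bash
python3 - <<'E'
from h import *
p,Rm,o=cur(); print(p,o['opening'],o['force'].round(1))
w2=tool_pose(np.array([.478,.371,.28]),yawB(-5)); print(p-w2[0],R.from_matrix(w2[1].T@Rm).as_rotvec())
q,d=snap('top'); W=cloud('top',d); b=q[:,:,::-1]
s,ds=snap('scene'); s=s[:,:,::-1]
cv2.imwrite('pics/t1.png',np.hstack([cv2.resize(b[140:340,90:290],(400,400)),cv2.resize(s[120:320,370:570],(400,400),interpolation=cv2.INTER_CUBIC)]))
# flap state: depth inside the mouth relative to fascia
for n,(dd) in(('top',W),('scene',cloud('scene',ds))):
    Q=(dd-M)@B; m=(abs(Q[...,0])<.014)&(abs(Q[...,1])<.03)&(Q[...,2]<.02); print(n,m.sum(),np.median(Q[m],0) if m.any() else '')
w3=tool_pose(np.array([.478,.371,.10]),yawB(-5))
plan(*w3,1,n=5)
E
```

```text
[0.47866107 0.37554355 0.32492123] 0.01601007189887244 [-0.1 -0.1 -1.4]
[ 0.00033317  0.00079564 -0.00274216] [-0.00309843  0.0016554   0.00010366]
top 393 [ 0.00025029 -0.00051666 -0.00589213]
scene 0 
1,1.21,-0,3.35,0,-0,-0,
1,1.21,-0,3.36,0,-0,-0,
1,1.21,-0,3.35,0.001,-0,-0,
1,1.22,-0,3.36,0,-0,-0,
1,1.21,-0,3.35,0.001,-0.001,-0,
```

View pics/t1.png

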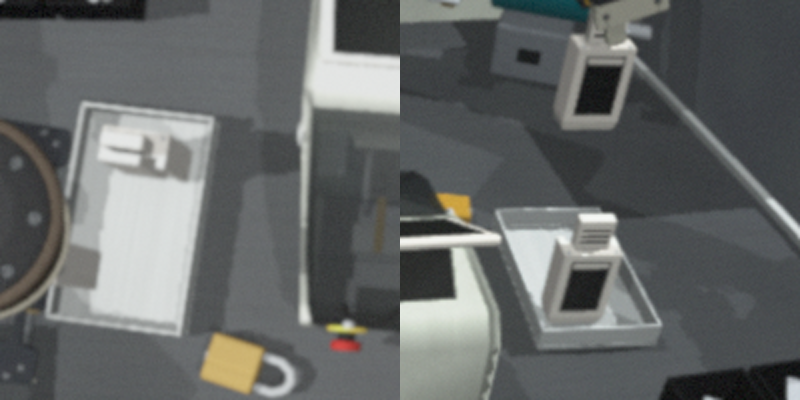

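The flap is shut: the mouth reads 5.9 mm below the fascia. The spent magazine hangs upright above the free half of the tray. Lowering it.

Request:
{"op": "move_arm", "data": {"moves": [1,1.21,0,3.35,0,0,0,1,1.21,0,3.36,0,0,0,1,1.21,0,3.35,0.001,0,0,1,1.22,0,3.36,0,0,0,1,1.21,0,3.35,0.001,-0.001,0,1,0.2,0,0.54,0,0,0,1,0.2,0,0.54,0,0,0,1,0,0,0,0,0,0]}}

```text
clock: 9.2
tool_pos: [0.479, 0.3754, 0.1378]
orientation: [-179.9, 20.1, -95.0]
force: [0.1, 0.5, -2.6]
opening: 0.016
gripper_force: 30.0
```

```bash
python3 - <<'E'
from h import *
p,Rm,o=cur(); t=tool_pose(np.array([.478,.371,.08]),yawB(-5)); print('above floor',p-t[0],o['force'].round(1))
EE=0
q,d=snap('top');s,ds=snap('scene'); W=cloud('scene',ds)
# lowest points of held magazine in scene cloud
m=(abs(W[...,0]-.478)<.05)&(abs(W[...,1]-.371)<.06)&(W[...,2]<.12)&(W[...,2]>.02)
v,u=np.where(m); print(m.sum())
Q=W[m]; print(np.percentile(Q,[2,50,98],axis=0).round(3))
E
```

```text
above floor [0.00071278 0.00069904 0.0101834 ] [ 0.1  0.5 -2.6]
811
[[0.458 0.333 0.023]
 [0.496 0.352 0.079]
 [0.501 0.4   0.118]]
```

Request:
{"op": "move_arm", "data": {"moves": [1,0.14,0,0.38,0,0,0,1,0.14,0,0.38,0,0,0,1,0.03,0,0.09,0,0,0,1,0,0,0,0,0,0]}}

```text
clock: 9.7
tool_pos: [0.4786, 0.3754, 0.1284]
orientation: [-179.9, 20.1, -95.0]
force: [-2.2, -2.7, 5.5]
opening: 0.0153
gripper_force: 30.0
```

Request:
{"op": "move_arm", "data": {"moves": [1,0.05,0,0.14,0,0,0,1,0,0,0,0,0,0]}}

```text
clock: 9.9
tool_pos: [0.4789, 0.3756, 0.1284]
orientation: [-179.9, 20.2, -94.9]
force: [-4.5, -4.7, 15.3]
opening: 0.0158
gripper_force: 30.0
```

Request:
{"op": "move_arm", "data": {"moves": [1,-0.04,0,-0.12,0,0,0,4.5,0,0,0,0,0,0,4.5,0,0,0,0,0,0,4.5,0,0,0,0,0,0,4.5,0,0,0,0,0,0,4.5,0,0,-3,0,0,0,4.5,0,0,-4,0,0,0,4.5,0,0,-4,0,0,0]}}

```text
clock: 10.7
tool_pos: [0.4747, 0.3369, 0.231]
orientation: [180.0, 20.0, -95.0]
force: [0.5, 0.9, 0.6]
opening: 0.045
gripper_force: 0.0
```

```bash
python3 - <<'E'
from h import *
p,Rm,o=cur(); print(p,o['opening'],o['force'].round(1))
s,ds=snap('scene'); W=cloud('scene',ds)
m=(abs(W[...,0]-.478)<.06)&(abs(W[...,1]-.371)<.06)&(W[...,2]<.16)&(W[...,2]>.145)
print('tab top',m.sum(),W[m].mean(0))
w1=(p+[0,0,.14],Rm)
A=np.array([.608,-.318,.076]); w3=tool_pose(A+[0,0,.10],yawB(-123.5),20)
# fully rotate; via mid over in front of machine
mid=(np.array([.45,0.05,.40]),R.from_rotvec(R.from_matrix(w3[1]@Rm.T).as_rotvec()*.45).as_matrix()@Rm)
print('rot total',np.degrees(R.from_matrix(Rm.T@w3[1]).magnitude()))
j=check((p,Rm),w1,j0=o['joint_pos']); j=check(w1,mid,j0=j); j=check(mid,w3,j0=j)
print(kin.ik(*w3))
E
```

```text
[0.47470338 0.33689928 0.23096286] 0.045017069515425355 [0.5 0.9 0.6]
tab top 108 [0.48290134 0.36520852 0.1519657 ]
rot total 118.49374562429594
worst 0.00 maxstep [0.  0.5 1.2 0.3 1.4 0.5] end [ 46.   1.  -3. -13. -70. -48.]
worst 0.00 maxstep [1.8 2.1 2.2 1.2 0.9 3.7] end [ 31. -17. -20.  -0. -67. -90.]
worst 0.00 maxstep [4.3 3.2 1.2 2.  2.7 4.8] end [  -7.   12.  -22.   14.  -39. -126.]
(array([  -7.04187701,   11.50239046,  -21.99633509,   13.92492416,
        -39.28818442, -125.92619875]), np.float64(3.554447978966673e-13), np.float64(3.4207990521152137e-14))
```

```bash
python3 - <<'E'
from h import *
p,Rm,o=cur()
w1=(p+[0,0,.14],Rm)
A=np.array([.608,-.318,.076]); w3=tool_pose(A+[0,0,.10],yawB(-123.5),20)
mid=(np.array([.45,0.05,.40]),R.from_rotvec(R.from_matrix(w3[1]@Rm.T).as_rotvec()*.45).as_matrix()@Rm)
a=plan(*w1,4.5,n=3);print(); a=plan(*mid,4.5,*a,n=9);print();a=plan(*w3,4.5,*a,n=12)
E
```

```text
4.5,-1.62,-0.03,-4.38,0,0,0,
4.5,-1.62,-0.04,-4.38,0,0,0,
4.5,-1.62,-0.03,-4.37,0,0,0,

4.5,2.92,0.02,-1.33,0.035,0.001,0.097,
4.5,2.91,-0.31,-1.32,0.035,0,0.097,
4.5,2.86,-0.63,-1.31,0.036,0.001,0.097,
4.5,2.79,-0.96,-1.27,0.035,0,0.097,
4.5,2.68,-1.26,-1.24,0.036,0.001,0.097,
4.5,2.55,-1.56,-1.18,0.035,0,0.097,
4.5,2.38,-1.84,-1.12,0.036,0.001,0.098,
4.5,2.18,-2.11,-1.05,0.035,0,0.097,
4.5,1.97,-2.34,-0.98,0.036,0.001,0.098,

4.5,0.96,-3.33,1.22,0.032,0.001,0.089,
4.5,0.66,-3.36,1.33,0.032,0,0.089,
4.5,0.36,-3.36,1.44,0.033,0,0.089,
4.5,0.06,-3.33,1.55,0.032,0.001,0.089,
4.5,-0.23,-3.27,1.65,0.033,0,0.089,
4.5,-0.52,-3.18,1.76,0.032,0.001,0.089,
4.5,-0.8,-3.06,1.86,0.033,0,0.089,
4.5,-1.06,-2.91,1.96,0.032,0.001,0.089,
4.5,-1.32,-2.75,2.05,0.033,0,0.089,
4.5,-1.55,-2.55,2.14,0.032,0.001,0.089,
4.5,-1.77,-2.33,2.21,0.033,0,0.089,
4.5,-1.97,-2.08,2.28,0.032,0.001,0.09,
```

Request:
{"op": "move_arm", "data": {"moves": [4.5,-1.62,-0.03,-4.38,0,0,0,4.5,-1.62,-0.04,-4.38,0,0,0,4.5,-1.62,-0.03,-4.37,0,0,0,4.5,2.92,0.02,-1.33,0.035,0.001,0.097,4.5,2.91,-0.31,-1.32,0.035,0,0.097,4.5,2.86,-0.63,-1.31,0.036,0.001,0.097,4.5,2.79,-0.96,-1.27,0.035,0,0.097,4.5,2.68,-1.26,-1.24,0.036,0.001,0.097]}}

```text
clock: 11.55
tool_pos: [0.4606, 0.1776, 0.3829]
orientation: [-179.9, 19.9, -124.8]
force: [0.3, 0.1, 0.6]
opening: 0.045
gripper_force: 0.0
```

Request:
{"op": "move_arm", "data": {"moves": [4.5,2.55,-1.56,-1.18,0.035,0,0.097,4.5,2.38,-1.84,-1.12,0.036,0.001,0.098,4.5,2.18,-2.11,-1.05,0.035,0,0.097,4.5,1.97,-2.34,-0.98,0.036,0.001,0.098,4.5,0.96,-3.33,1.22,0.032,0.001,0.089,4.5,0.66,-3.36,1.33,0.032,0,0.089,4.5,0.36,-3.36,1.44,0.033,0,0.089,4.5,0.06,-3.33,1.55,0.032,0.001,0.089]}}

```text
clock: 12.35
tool_pos: [0.5024, -0.0737, 0.3338]
orientation: [-179.8, 19.8, -170.2]
force: [0.7, 0.5, 0.3]
opening: 0.0451
gripper_force: 0.0
```

```bash
python3 - <<'E'
from h import *
p,Rm,o=cur(); print(p,o['joint_pos'].round(0))
q,d=snap('top'); s,ds=snap('scene')
for n,dd in(('top',d),('scene',ds)):
    W=cloud(n,dd)
    for c in((.608,-.318),(.478,.371)):
        m=(np.hypot(W[...,0]-c[0],W[...,1]-c[1])<.04)&(W[...,2]>.143)&(W[...,2]<.162)
        if m.sum()>20: print(n,m.sum(),W[m].mean(0).round(4),cv2.minAreaRect((W[m][:,:2]*1000).astype(np.float32)))
A=np.array([.608,-.318,.076]); w3=tool_pose(A+[0,0,.08],yawB(-123.5),20)
j=check((p,Rm),w3,j0=o['joint_pos']);plan(*w3,4.5,n=8)
E
```

```text
[ 0.50240475 -0.07374106  0.33378066] [ 15. -11. -25.   3. -56. -97.]
top 183 [ 0.6068 -0.3167  0.1511] ((607.5101318359375, -317.7068786621094), (15.637896537780762, 43.90768051147461), 57.34580993652344)
top 198 [0.4782 0.368  0.1557] ((478.34576416015625, 370.0304870605469), (43.88987350463867, 16.426074981689453), 85.77528381347656)
scene 147 [ 0.6136 -0.3201  0.1494] ((609.9047241210938, -320.64776611328125), (17.559492111206055, 44.78832244873047), 55.88618469238281)
scene 121 [0.4832 0.3651 0.1511] ((480.44732666015625, 367.2209167480469), (45.92088317871094, 17.411203384399414), 82.66502380371094)
worst 0.00 maxstep [2.4 2.2 0.7 1.4 1.9 3.4] end [  -7.   12.  -24.   15.  -37. -127.]
4.5,-0.25,-3.25,1.79,0.031,-0.001,0.089,
4.5,-0.53,-3.16,1.89,0.031,-0.001,0.089,
4.5,-0.81,-3.04,1.99,0.032,-0.001,0.089,
4.5,-1.07,-2.89,2.08,0.031,-0.001,0.088,
4.5,-1.32,-2.71,2.17,0.032,-0.001,0.089,
4.5,-1.55,-2.52,2.25,0.031,-0.001,0.088,
4.5,-1.75,-2.3,2.33,0.032,-0.001,0.089,
4.5,-1.95,-2.06,2.41,0.031,-0.001,0.088,
```

The spent magazine stands upright in the tray (top at z=0.156), measured within 1 mm of where I placed it. On to A.

Request:
{"op": "move_arm", "data": {"moves": [4.5,-0.25,-3.25,1.79,0.031,-0.001,0.089,4.5,-0.53,-3.16,1.89,0.031,-0.001,0.089,4.5,-0.81,-3.04,1.99,0.032,-0.001,0.089,4.5,-1.07,-2.89,2.08,0.031,-0.001,0.088,4.5,-1.32,-2.71,2.17,0.032,-0.001,0.089,4.5,-1.55,-2.52,2.25,0.031,-0.001,0.088,4.5,-1.75,-2.3,2.33,0.032,-0.001,0.089,4.5,-1.95,-2.06,2.41,0.031,-0.001,0.088]}}

```text
clock: 13.25
tool_pos: [0.6142, -0.3179, 0.2067]
orientation: [179.8, 20.2, 146.6]
force: [0.3, 0.4, 0.4]
opening: 0.0449
gripper_force: 0.0
```

Request:
{"op": "move_arm", "data": {"moves": [4.5,0,0,0,0,0,0]}}

```text
clock: 13.35
tool_pos: [0.6136, -0.3187, 0.2034]
orientation: [179.9, 20.0, 146.6]
force: [-1.3, 0.3, -1.2]
opening: 0.045
gripper_force: 0.0
```

```bash
python3 - <<'E'
from h import *
p,Rm,o=cur(); Y=yawB(-123.2); A=np.array([.6077,-.3177,.076])
t=tool_pose(A+[0,0,.08],Y,20); print((p-t[0])@Y,R.from_matrix(t[1].T@Rm).as_rotvec(),o['force'].round(1))
a=plan(*tool_pose(A+[0,0,.045],Y,20),4.5,n=2)
plan(*tool_pose(A+[0,0,.0],Y,20),4.5,*a,n=3)
E
```

```text
[-0.00240001  0.00168683 -0.00028025] [-0.00024311  0.00075216  0.00308334] [-1.3  0.3 -1.2]
4.5,0.67,-0.12,1.6,0,-0,-0.002,
4.5,0.67,-0.12,1.61,0,-0.001,-0.001,
4.5,0.51,-0,1.41,0,0,-0,
4.5,0.52,-0,1.41,0,0,-0,
4.5,0.51,-0,1.4,0,0,-0,
```

Request:
{"op": "move_arm", "data": {"moves": [4.5,0.67,-0.12,1.6,0,0,-0.002,4.5,0.67,-0.12,1.61,0,-0.001,-0.001,4.5,0.51,0,1.41,0,0,0,4.5,0.52,0,1.41,0,0,0,4.5,0.51,0,1.35,0,0,0,4.5,0,0,0,0,0,0]}}

```text
clock: 13.95
tool_pos: [0.6098, -0.3174, 0.1262]
orientation: [179.9, 20.1, 147.0]
force: [0.2, -0.7, 0.7]
opening: 0.0452
gripper_force: 0.0
```

```bash
python3 - <<'E'
from h import *
p,Rm,o=cur(); Y=yawB(-123.2); A=np.array([.6077,-.3177,.076])
t=tool_pose(A,Y,20); print((p-t[0])@Y,R.from_matrix(t[1].T@Rm).as_rotvec(),o['force'].round(1))
s,ds=snap('scene'); s=s[:,:,::-1]; q,_=snap('top'); b=q[:,:,::-1]
cv2.imwrite('pics/a1.png',np.hstack([cv2.resize(b[180:280,430:530],(400,400),interpolation=cv2.INTER_CUBIC),cv2.resize(s[210:310,130:230],(400,400),interpolation=cv2.INTER_CUBIC)]))
E
```

```text
[-0.00139682 -0.00222208  0.00256476] [-0.00268743 -0.00180984 -0.00405367] [ 0.2 -0.7  0.7]
```

View pics/a1.png

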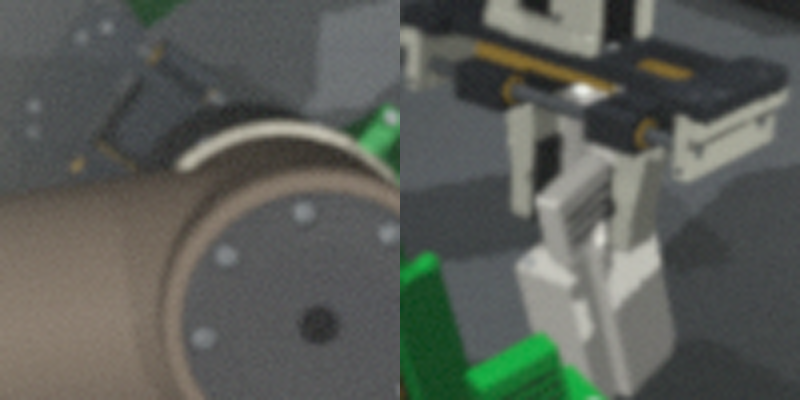

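The fingers straddle A's tab at (570,200) in the right-hand panel and stay clear of the greens. Small correction, then close.

Request:
{"op": "move_arm", "data": {"moves": [4.5,-0.1,-0.1,0.2,0,0,0,1,0,0,0,0,0,0,1,0,0,0,0,0,0,1,0,0,0,0,0,0,1,0,0,0,0,0,0,1,0,0,0,0,0,0]}}

```text
clock: 14.65
tool_pos: [0.6117, -0.32, 0.1264]
orientation: [179.9, 20.3, 146.9]
force: [-0.7, 0.5, 2.6]
opening: 0.0158
gripper_force: 30.0
```

```bash
python3 - <<'E'
from h import *
p,Rm,o=cur(); A=np.array([.6077,-.3177,.076])
print(o['opening'],o['gripper_force'],o['force'].round(1),p)
# mag pose in tool frame: mag vertical, tool y = -mag x horizontal
yx=np.degrees(np.arctan2(-Rm[1,1],-Rm[0,1])); print('mag yaw',yx,'tilt',np.degrees(np.arcsin(Rm[2,1])))
Y=yawB(yx); rel=Rm.T@Y
# centre: perpendicular (mag x) coordinate is centred by grip: use TCP; y and z from measurement
pc=p+(-.0)*Rm[:,2]; 
c=A+Y[:,0]*((p-A)@Y[:,0])
off=Rm.T@(c-p); print('c',c,'off',off)
np.savez('grip.npz',rel=rel,off=off)
def pose(c,Bm):
    Rt=Bm@rel.T; return c-Rt@off,Rt
lift=pose(c+[0,0,.19],Y); mid=pose(np.array([.50,-.20,.30]),yawB(-63)@R.from_euler('y',-15,degrees=True).as_matrix()); pre=pose(seat(.118),B)
j=check((p,Rm),lift,j0=o['joint_pos']); j=check(lift,pre,n=16,j0=j); j=check(pre,pose(seat(0),B),j0=j)
E
```

```text
0.015815493477203665 29.984176754951477 [-0.7  0.5  2.6] [ 0.61166823 -0.32000328  0.12639095]
mag yaw -123.01122687997533 tilt 0.1359242724601689
c [ 0.60782555 -0.31750675  0.076     ] off [ 0.02175005 -0.00011954  0.04568553]
worst 0.00 maxstep [0.2 1.  1.6 1.7 2.5 1.7] end [  -7.    8.  -13.   11.  -51. -122.]
worst 0.00 maxstep [ 1.1  2.5  4.1  4.4  3.8 11.2] end [ -3. -12. -30. -29. -46.  21.]
worst 0.00 maxstep [0.3 1.3 0.2 1.  1.  1.4] end [ -7.   2. -30. -39. -36.  37.]
```

```bash
cat >> h.py <<'E'
def pose(c,Bm):
    g=np.load('grip.npz'); Rt=Bm@g['rel'].T; return c-Rt@g['off'],Rt
E
python3 - <<'E'
from h import *
p,Rm,o=cur(); c=np.array([.6078,-.3175,.076]); Y=yawB(-123.0)
lift=pose(c+[0,0,.2],Y); pre0=pose(seat(.17)+[0,0,.03],B)
j=check((p,Rm),lift,j0=o['joint_pos']); j=check(lift,pre0,n=22,j0=j); print((seat(.2)+[0,0,.03]))
a=plan(*lift,1,n=6); print();a=plan(*pre0,1,*a,n=22)
E
```

```text
worst 0.00 maxstep [0.2 1.1 1.7 1.8 2.6 1.8] end [  -7.    8.  -12.   11.  -52. -121.]
worst 0.00 maxstep [0.8 2.  2.8 2.6 2.4 7.3] end [ -2. -19. -26. -24. -55.  13.]
[ 0.43932292 -0.06965738  0.31119227]
1,-1.15,0.01,-3.13,-0,0,-0,
1,-1.15,0.01,-3.13,-0,0,-0,
1,-1.16,0.01,-3.13,-0,0,-0,
1,-1.15,0.01,-3.12,-0,0,-0,
1,-1.16,0,-3.13,-0,0,-0,
1,-1.15,0.01,-3.12,-0,0,-0,

1,1.24,0.52,-0.47,-0.019,-0.025,-0.092,
1,1.18,0.64,-0.49,-0.019,-0.025,-0.092,
1,1.1,0.76,-0.5,-0.019,-0.025,-0.092,
1,1.01,0.86,-0.51,-0.019,-0.024,-0.092,
1,0.92,0.96,-0.52,-0.019,-0.024,-0.092,
1,0.81,1.05,-0.52,-0.019,-0.024,-0.092,
1,0.7,1.13,-0.52,-0.019,-0.025,-0.092,
1,0.58,1.2,-0.51,-0.019,-0.024,-0.092,
1,0.45,1.26,-0.5,-0.018,-0.024,-0.092,
1,0.32,1.3,-0.49,-0.018,-0.025,-0.092,
1,0.19,1.33,-0.47,-0.019,-0.024,-0.092,
1,0.05,1.35,-0.45,-0.018,-0.025,-0.092,
1,-0.08,1.36,-0.42,-0.019,-0.024,-0.092,
1,-0.22,1.35,-0.4,-0.018,-0.025,-0.092,
1,-0.35,1.33,-0.36,-0.019,-0.024,-0.092,
1,-0.48,1.3,-0.33,-0.018,-0.025,-0.092,
1,-0.61,1.26,-0.29,-0.018,-0.024,-0.092,
1,-0.73,1.2,-0.25,-0.019,-0.025,-0.092,
1,-0.84,1.14,-0.21,-0.018,-0.024,-0.091,
1,-0.94,1.06,-0.17,-0.019,-0.025,-0.092,
1,-1.04,0.97,-0.13,-0.018,-0.024,-0.091,
1,-1.13,0.87,-0.09,-0.019,-0.025,-0.092,
```

Request:
{"op": "move_arm", "data": {"moves": [1,-1.15,0.01,-3.13,0,0,0,1,-1.15,0.01,-3.13,0,0,0,1,-1.16,0.01,-3.13,0,0,0,1,-1.15,0.01,-3.12,0,0,0,1,-1.16,0,-3.13,0,0,0,1,-1.15,0.01,-3.12,0,0,0,1,1.24,0.52,-0.47,-0.019,-0.025,-0.092,1,1.18,0.64,-0.49,-0.019,-0.025,-0.092]}}

```text
clock: 15.45
tool_pos: [0.5946, -0.2963, 0.326]
orientation: [-178.1, 22.9, 158.5]
force: [-0.1, -0.2, -5.0]
opening: 0.016
gripper_force: 30.0
```

Request:
{"op": "move_arm", "data": {"moves": [1,1.1,0.76,-0.5,-0.019,-0.025,-0.092,1,1.01,0.86,-0.51,-0.019,-0.024,-0.092,1,0.92,0.96,-0.52,-0.019,-0.024,-0.092,1,0.81,1.05,-0.52,-0.019,-0.024,-0.092,1,0.7,1.13,-0.52,-0.019,-0.025,-0.092,1,0.58,1.2,-0.51,-0.019,-0.024,-0.092,1,0.45,1.26,-0.5,-0.018,-0.024,-0.092,1,0.32,1.3,-0.49,-0.018,-0.025,-0.092]}}

```text
clock: 16.25
tool_pos: [0.527, -0.2032, 0.3254]
orientation: [-165.3, 28.1, -153.2]
force: [0.5, -0.2, -5.0]
opening: 0.0162
gripper_force: 30.0
```

Request:
{"op": "move_arm", "data": {"moves": [1,0.19,1.33,-0.47,-0.019,-0.024,-0.092,1,0.05,1.35,-0.45,-0.018,-0.025,-0.092,1,-0.08,1.36,-0.42,-0.019,-0.024,-0.092,1,-0.22,1.35,-0.4,-0.018,-0.025,-0.092,1,-0.35,1.33,-0.36,-0.019,-0.024,-0.092,1,-0.48,1.3,-0.33,-0.018,-0.025,-0.092,1,-0.61,1.26,-0.29,-0.018,-0.024,-0.092,1,-0.73,1.2,-0.25,-0.019,-0.025,-0.092]}}

```text
clock: 17.05
tool_pos: [0.461, -0.1102, 0.3267]
orientation: [-152.2, 23.0, -104.9]
force: [0.2, -0.5, -4.9]
opening: 0.0159
gripper_force: 30.0
```

Request:
{"op": "move_arm", "data": {"moves": [1,-0.84,1.14,-0.21,-0.018,-0.024,-0.091,1,-0.94,1.06,-0.17,-0.019,-0.025,-0.092,1,-1.04,0.97,-0.13,-0.018,-0.024,-0.091,1,-1.13,0.87,-0.09,-0.019,-0.025,-0.092,1,0,0,0,0,0,0,1,0,0,0,0,0,0]}}

```text
clock: 17.65
tool_pos: [0.4291, -0.0648, 0.3281]
orientation: [-148.6, 17.5, -82.8]
force: [0.0, 0.1, -4.4]
opening: 0.0159
gripper_force: 30.0
```

```bash
python3 - <<'E'
from h import *
p,Rm,o=cur(); t=pose(seat(.17)+[0,0,.03],B)
print((p-t[0])@B,R.from_matrix(t[1].T@Rm).as_rotvec(),o['opening'],o['force'].round(1),o['joint_pos'].round(0))
s,ds=snap('scene'); s=s[:,:,::-1]; q,d=snap('top'); b=q[:,:,::-1]
cv2.imwrite('pics/b1.png',np.hstack([cv2.resize(b[180:300,290:410],(400,400),interpolation=cv2.INTER_CUBIC),cv2.resize(s[120:240,220:340],(400,400),interpolation=cv2.INTER_CUBIC)]))
# measured magazine from scene cloud: +x side face in bay axes
c0=(p+Rm@np.load('grip.npz')['off']); Bh=Rm@np.load('grip.npz')['rel']
for n,dd in(('scene',ds),('top',d)):
    Q=(cloud(n,dd)-c0)@Bh; m=(abs(Q[...,1])<.05)&(abs(Q[...,0])<.03)&(Q[...,2]<.03)&(Q[...,2]>-.09)
    if m.sum()>30:
        print(n,m.sum(),np.percentile(Q[m],[1,50,99],axis=0).round(4).tolist())
a=plan(*pose(seat(.118),B),1,n=4)
E
```

```text
[-0.00062745 -0.00030509 -0.00048011] [-0.00112843  0.00064603  0.00262668] 0.01591092214443959 [ 0.   0.1 -4.4] [ -2. -19. -26. -24. -55.  13.]
scene 1532 [[0.0131, -0.0337, -0.0749], [0.0177, 0.0008, -0.0221], [0.022, 0.0351, 0.0291]]
top 637 [[-0.0134, -0.0291, -0.0745], [0.0192, 0.0201, -0.032], [0.0211, 0.0385, 0.029]]
1,0.66,0.36,1.82,0,-0,-0,
1,0.66,0.36,1.82,0,-0,-0.001,
1,0.67,0.36,1.82,0.001,-0,-0,
1,0.66,0.35,1.83,0,-0.001,-0.001,
```

View pics/b1.png

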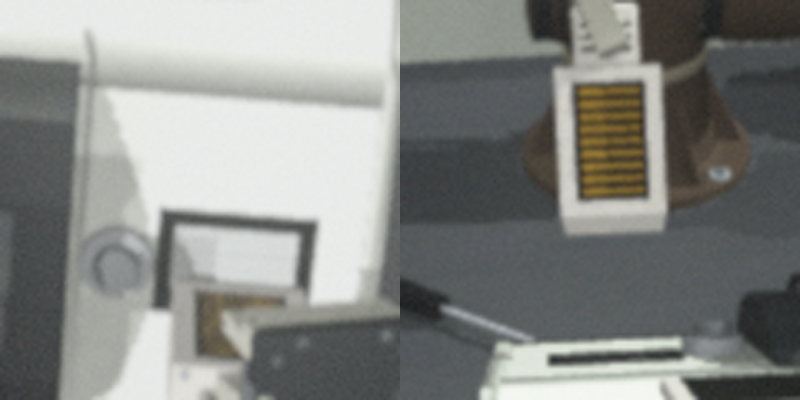

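The magazine hangs with brass facing up-slope, square to the bay, and the cloud puts it within 1 mm of the expected position. The mouth at (240,255) in the left-hand panel is shut. Moving in along the axis.

Request:
{"op": "move_arm", "data": {"moves": [1,0.66,0.36,1.82,0,0,0,1,0.66,0.36,1.82,0,0,-0.001,1,0.67,0.36,1.82,0.001,0,0,1,0.66,0.35,1.83,0,-0.001,-0.001,1,0,0,0,0,0,0,1,0,0,0,0,0,0]}}

```text
clock: 18.35
tool_pos: [0.4556, -0.066, 0.2543]
orientation: [-148.5, 17.5, -82.6]
force: [0.0, 0.3, -3.7]
opening: 0.0159
gripper_force: 30.0
```

```bash
python3 - <<'E'
from h import *
p,Rm,o=cur(); t=pose(seat(.118),B)
print((p-t[0])@B,R.from_matrix(t[1].T@Rm).as_rotvec(),o['force'].round(1))
s,ds=snap('scene'); q,d=snap('top')
c0=(p+Rm@np.load('grip.npz')['off']); Bh=Rm@np.load('grip.npz')['rel']
Q=(cloud('scene',ds)-c0)@Bh; m=(abs(Q[...,1])<.05)&(abs(Q[...,0])<.03)&(Q[...,2]<.03)&(Q[...,2]>-.07)
print(m.sum(),np.percentile(Q[m],[1,50,99],axis=0).round(4).tolist())
# bezel by brightness in top image: dark bezel pixels projected to fascia
W=cloud('top',d); P=(W-M)@B; g=q.mean(2)
mm=(abs(P[...,2])<.012)&(abs(P[...,0])<.05)&(abs(P[...,1])<.06)&(g<90); print(mm.sum(),np.percentile(P[mm],[2,98],axis=0).round(4).tolist())
a=plan(*pose(seat(.100),B),1,n=3); print(); a=plan(*pose(seat(.06),B),1,*a,n=5)
E
```

```text
[4.91078574e-04 1.07171186e-06 3.02350776e-04] [-0.00049284 -0.00037469 -0.00112244] [ 0.   0.3 -3.7]
1376 [[0.0135, -0.0336, -0.0687], [0.0181, 0.0008, -0.0195], [0.0226, 0.0352, 0.0291]]
141 [[-0.0273, -0.0417, -0.0051], [0.0293, 0.0447, 0.005]]
1,0.23,0.05,0.6,-0.001,0,0.001,
1,0.22,0.04,0.6,-0,0,0.001,
1,0.23,0.05,0.6,-0.001,0.001,0.001,

1,0.28,-0,0.75,0,-0,-0,
1,0.28,-0,0.75,0,-0,-0,
1,0.27,-0,0.75,0,-0,-0,
1,0.28,-0.01,0.75,0,-0,-0,
1,0.27,-0,0.75,0,-0,-0,
```

Request:
{"op": "move_arm", "data": {"moves": [1,0.23,0.05,0.6,-0.001,0,0.001,1,0.22,0.04,0.6,0,0,0.001,1,0.23,0.05,0.6,-0.001,0.001,0.001,1,0,0,0,0,0,0]}}

```text
clock: 18.85
tool_pos: [0.4642, -0.0663, 0.2365]
orientation: [-148.7, 17.5, -82.7]
force: [-2.8, -0.2, -0.0]
opening: 0.016
gripper_force: 30.0
```

```bash
python3 - <<'E'
from h import *
p,Rm,o=cur(); t=pose(seat(.100),B)
print((p-t[0])@B,R.from_matrix(t[1].T@Rm).as_rotvec(),(o['force']@B).round(1),o['opening'])
E
```

```text
[-0.00101898  0.00016093 -0.00139307] [-0.00201543  0.00010274  0.00087842] [-2.4 -0.4  1.4] 0.015965406259657564
```

Request:
{"op": "move_arm", "data": {"moves": [1,0.28,-0.05,0.75,0,0,0,1,0.28,-0.05,0.75,0,0,0,1,0.27,0,0.75,0,0,0,1,0,0,0,0,0,0]}}

```text
clock: 19.25
tool_pos: [0.4761, -0.0673, 0.2151]
orientation: [-148.8, 17.5, -82.8]
force: [-0.3, -1.1, -8.4]
opening: 0.0158
gripper_force: 30.0
```

```bash
cat > st.py <<'E'
from h import *
import sys
h=float(sys.argv[1]); p,Rm,o=cur(); t=pose(seat(h),B)
print((p-t[0])@B,R.from_matrix(t[1].T@Rm).as_rotvec(),((o['force']-[0,.3,-3.7])@B).round(1),o['opening'])
E
python3 st.py .076
```

```text
[-0.00138252 -0.00025313 -0.00193145] [-0.00413844  0.00068805  0.0016941 ] [-2.6 -1.4 -3.9] 0.015806957012929407
```

Request:
{"op": "move_arm", "data": {"moves": [1,0.28,0,0.75,0,0,0,1,0.28,0,0.75,0,0,0,1,0.27,0,0.75,0,0,0,1,0.27,0,0.75,0,0,0,1,0,0,0,0,0,0]}}

```text
clock: 19.75
tool_pos: [0.4923, -0.0681, 0.1879]
orientation: [-148.7, 17.5, -82.8]
force: [-0.6, -2.8, -8.6]
opening: 0.016
gripper_force: 30.0
```

```bash
python3 st.py .044
```

```text
[-0.00086296 -0.00020816 -0.00158253] [-0.00295877  0.00076493  0.00147807] [-2.8 -3.2 -4. ] 0.01604201214536039
```

Request:
{"op": "move_arm", "data": {"moves": [1,0.28,0,0.75,0,0,0,1,0.28,0,0.75,0,0,0,1,0.27,0,0.75,0,0,0,1,0.2,0,0.55,0,0,0,1,0,0,0,0,0,0]}}

```text
clock: 20.25
tool_pos: [0.5075, -0.069, 0.1627]
orientation: [-148.7, 17.5, -82.8]
force: [-0.1, -4.3, -8.3]
opening: 0.0161
gripper_force: 30.0
```

```bash
python3 st.py .014; python3 - <<'E'
from h import *
a=plan(*pose(seat(0),B),1,n=4)
E
```

```text
[-0.00033371 -0.00019827 -0.00104978] [-0.00173085  0.00086929  0.00092481] [-2.1 -4.6 -4.1] 0.016061555753934156
1,0.11,-0.01,0.31,0,-0,-0,
1,0.11,-0.01,0.3,0.001,-0,-0,
1,0.1,-0.01,0.31,0,-0,-0,
1,0.11,-0.01,0.3,0.001,-0.001,-0.001,
```

Request:
{"op": "move_arm", "data": {"moves": [1,0.15,0,0.3,0,0,0,1,0.13,0,0.3,0,0,0,1,0.11,0,0.31,0,0,0,1,0.11,0,0.3,0,0,0,1,0,0,0,0,0,0]}}

```text
clock: 20.75
tool_pos: [0.5139, -0.0694, 0.1518]
orientation: [-148.6, 17.5, -82.7]
force: [-0.5, -2.0, -7.3]
opening: 0.0154
gripper_force: 30.0
```

```bash
python3 st.py 0
```

```text
[-0.00021825 -0.00027697  0.00031515] [-0.00122296  0.00019377  0.00066527] [-2.1 -2.4 -2.9] 0.0154213401443465
```

Request:
{"op": "move_arm", "data": {"moves": [1,0.05,0,0.14,0,0,0,1,0.05,0,0.14,0,0,0,1,0,0,0,0,0,0]}}

```text
clock: 21.05
tool_pos: [0.5143, -0.0693, 0.1513]
orientation: [-148.5, 17.5, -82.6]
force: [-23.3, -5.0, 22.3]
opening: 0.016
gripper_force: 30.0
```

```bash
python3 st.py 0
```

```text
[-0.00012664 -0.00018101 -0.00026599] [-0.00099052 -0.0012225  -0.00174586] [-6.9 -6.5 34. ] 0.016026427534942614
```

Stop reached: 34 N, and the height matches home to within 0.3 mm. I'll ease off and let go.

Request:
{"op": "move_arm", "data": {"moves": [1,-0.07,0,-0.19,0,0,0,4.5,0,0,0,0,0,0,4.5,0,0,0,0,0,0,4.5,0,0,0,0,0,0,4.5,0,0,0,0,0,0,4.5,0,0,-3,0,0,0,4.5,0,0,-4,0,0,0,4.5,0,0,-3,0,0,0]}}

```text
clock: 21.85
tool_pos: [0.4657, -0.1018, 0.234]
orientation: [-148.6, 17.5, -82.7]
force: [1.1, -0.1, -1.4]
opening: 0.045
gripper_force: 0.0
```

```bash
python3 - <<'E'
from h import *
p,Rm,o=cur(); print(p,o['opening'],o['force'].round(1))
s,ds=snap('scene'); q,d=snap('top')
for n,dd in(('scene',ds),('top',d)):
    Q=(cloud(n,dd)-M)@B; m=(abs(Q[...,0])<.02)&(abs(Q[...,1])<.03)&(Q[...,2]<.06)&(Q[...,2]>.03)
    if m.sum()>10: print(n,m.sum(),np.percentile(Q[m],[2,50,98],axis=0).round(4).tolist())
Q=(cloud('top',d)-M)@B
m=(np.hypot(Q[...,0],Q[...,1]-.069)<.014)&(Q[...,2]<.03)&(Q[...,2]>.016); print('btn',m.sum(), Q[m].mean(0) if m.any() else '')
# button press candidates
for beta in(0,10,20,30):
    Rt=R.from_rotvec(np.radians(beta)*B[:,0]).as_matrix()@tool_from_mag(B)
    top=M+.069*B[:,1]+.022*B[:,2]
    for h in(.06,0,-.006):
        j,ep,eo=kin.ik(top+h*B[:,2]-.008*Rt[:,2],Rt); print(beta,h,'%.1f %.1f'%(ep,eo),j.round(0))
E
```

```text
[ 0.46567189 -0.10175849  0.23404957] 0.044999590366214905 [ 1.1 -0.1 -1.4]
scene 119 [[-0.0004, -0.0211, 0.0302], [0.0054, -0.0008, 0.0372], [0.0076, 0.0202, 0.0439]]
top 235 [[-0.0083, -0.0173, 0.031], [0.0026, 0.0034, 0.0433], [0.008, 0.024, 0.0473]]
btn 146 [0.00114482 0.06938158 0.021445  ]
0 0.06 0.6 1.8 [ 31. -14. -58.  36. -26. -64.]
0 0 1.5 4.8 [ 24.  -5. -58.  38. -16. -62.]
0 -0.006 1.5 5.1 [ 24.  -4. -58.  38. -16. -62.]
10 0.06 0.0 0.0 [ 27. -15. -54.  15. -21. -40.]
10 0 0.0 0.0 [ 22.  -6. -58.  23.  -7. -45.]
10 -0.006 0.0 0.2 [ 21.  -5. -58.  23.  -6. -44.]
20 0.06 0.0 0.0 [ 10. -10. -36. -24. -33.   9.]
20 0 0.0 0.0 [  7.  -2. -35. -33. -29.  21.]
20 -0.006 0.0 0.0 [  6.  -1. -34. -34. -28.  22.]
30 0.06 0.0 0.0 [ -8.  -3. -27. -45. -49.  39.]
30 0 0.0 0.0 [-10.   4. -26. -50. -46.  47.]
30 -0.006 0.0 0.0 [-10.   5. -26. -50. -45.  48.]
```

Tab top is 44 mm above the fascia, so the magazine is home. Now the button, with closed fingertips.

```bash
cat >> h.py <<'E'
def btn(h,beta=20):  # leading corner of closed tips h above button's rest top
    Rt=R.from_rotvec(np.radians(beta)*B[:,0]).as_matrix()@tool_from_mag(B)
    top=M+.066*B[:,1]+.022*B[:,2]+.0005*B[:,0]
    return top+h*B[:,2]-.0095*Rt[:,0]-.008*Rt[:,2],Rt
E
python3 - <<'E'
from h import *
p,Rm,o=cur(); t=btn(.05)
j=check((p,Rm),t,j0=o['joint_pos']); j=check(t,btn(-.008),j0=j)
a=plan(*t,0,n=6); print(); a=plan(*btn(.006),0,*a,n=4); print(); plan(*btn(-.008),0,*a,n=4)
E
```

```text
worst 0.00 maxstep [2.  0.3 0.9 1.2 1.5 2.5] end [ 11.  -9. -37. -24. -31.   8.]
worst 0.00 maxstep [0.3 0.7 0.2 0.7 0.4 1. ] end [  8.  -1. -35. -33. -27.  20.]
0,-1.44,0.04,1.1,-0,0,0,
0,-1.44,0.04,1.1,-0.001,0.001,0,
0,-1.44,0.04,1.1,-0,0,0,
0,-1.44,0.04,1.09,-0.001,0.001,0,
0,-1.43,0.05,1.09,-0,0,0.001,
0,-1.44,0.04,1.1,-0.001,0.001,0,

0,0.38,0,1.03,0,-0,0,
0,0.37,0,1.03,0,-0,0,
0,0.38,0,1.04,0,-0,0,
0,0.37,0,1.03,0,-0,0,

0,0.12,0,0.33,0,-0,0,
0,0.12,0,0.33,0,-0,0,
0,0.12,0,0.33,0,-0,0,
0,0.12,0,0.33,0,-0,0,
```

Request:
{"op": "move_arm", "data": {"moves": [0,-1.44,0.04,1.1,0,0,0,0,-1.44,0.04,1.1,-0.001,0.001,0,0,-1.44,0.04,1.1,0,0,0,0,-1.44,0.04,1.09,-0.001,0.001,0,0,-1.43,0.05,1.09,0,0,0.001,0,-1.44,0.04,1.1,-0.001,0.001,0,0,0,0,0,0,0,0,0,0,0,0,0,0,0]}}

```text
clock: 22.75
tool_pos: [0.4851, 0.0022, 0.2031]
orientation: [-148.9, 17.4, -82.7]
force: [0.4, -0.4, 0.4]
opening: 0.0002
gripper_force: 0.0
```

```bash
python3 - <<'E'
from h import *
p,Rm,o=cur(); print((p-btn(.05)[0])@B,o['opening'],o['force'].round(1))
a=plan(*btn(.006),0,n=4)
E
```

```text
[-0.0032933   0.0020865  -0.00328018] 0.00015089249798173112 [ 0.4 -0.4  0.4]
0,0.4,-0.09,0.94,0.002,0.001,-0,
0,0.4,-0.09,0.94,0.002,0.001,-0,
0,0.4,-0.08,0.94,0.002,0,-0,
0,0.39,-0.09,0.93,0.002,0.001,-0.001,
```

Request:
{"op": "move_arm", "data": {"moves": [0,0.4,-0.09,0.94,0.002,0.001,0,0,0.4,-0.09,0.94,0.002,0.001,0,0,0.4,-0.08,0.94,0.002,0,0,0,0.39,-0.09,0.93,0.002,0.001,-0.001,0,0,0,0,0,0,0]}}

```text
clock: 23.25
tool_pos: [0.5086, -0.0028, 0.1688]
orientation: [-148.5, 17.2, -83.0]
force: [-0.6, -0.6, 0.1]
opening: 0.0003
gripper_force: 0.0
```

```bash
python3 - <<'E'
from h import *
p,Rm,o=cur(); print((p-btn(.006)[0])@B,R.from_matrix(btn(0)[1].T@Rm).as_rotvec(),(o['force']@B).round(1))
s,_=snap('scene'); q,_=snap('top')
cv2.imwrite('pics/p1.png',np.hstack([cv2.resize(x[y:y+100,u:u+100,::-1],(400,400),interpolation=cv2.INTER_CUBIC) for x,u,y in((q,280,200),(s,255,160))]))
a=plan(*btn(-.007),0,n=5)
E
```

```text
[ 9.50477215e-05 -1.68602166e-03 -8.71174519e-04] [0.00036823 0.00234387 0.00337768] [-0.4 -0.6  0.4]
0,0.06,0.01,0.26,-0,-0,-0.001,
0,0.06,0.01,0.26,-0,-0.001,-0,
0,0.06,0.01,0.25,-0,-0,-0.001,
0,0.06,0,0.26,-0.001,-0.001,-0,
0,0.06,0.01,0.25,-0,-0,-0.001,
```

View pics/p1.png

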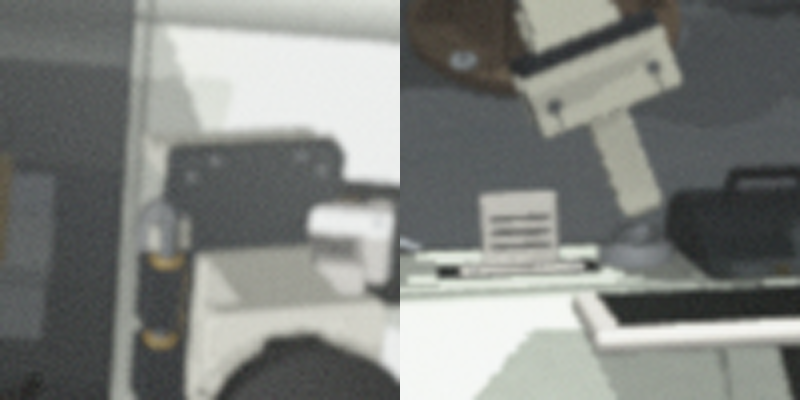

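The right-hand panel shows the magazine home at (518,230) and the closed fingertips just above the button at (640,220). Pressing.

Request:
{"op": "move_arm", "data": {"moves": [0,0.09,0,0.26,0,0,0,0,0.09,0,0.26,0,0,0,0,0.09,0,0.25,0,0,0,0,0.09,0,0.25,0,0,0,0,0,0,0,0,0,0]}}

```text
clock: 23.85
tool_pos: [0.514, -0.0021, 0.1605]
orientation: [-148.4, 17.2, -82.9]
force: [-1.5, -0.6, 4.4]
opening: 0.0004
gripper_force: 2.0
```

```bash
python3 - <<'E'
from h import *
p,Rm,o=cur(); print((p-btn(0)[0])@B,(o['force']@B).round(1))
E
```

```text
[ 0.00052941 -0.00066352 -0.00475242] [ 0.9 -0.7  4.6]
```

Request:
{"op": "move_arm", "data": {"moves": [0,0.08,0,0.22,0,0,0,0,0.07,0,0.19,0,0,0,0,0,0,0,0,0,0]}}

```text
clock: 24.15
tool_pos: [0.5154, -0.0021, 0.1582]
orientation: [-148.3, 17.2, -82.8]
force: [-21.2, -2.1, 27.4]
opening: 0.0002
gripper_force: 16.6
```

```bash
python3 - <<'E'
from h import *
p,Rm,o=cur(); print((p-btn(0)[0])@B,(o['force']@B).round(1))
E
```

```text
[ 0.0006527  -0.00057071 -0.00744004] [-4.5 -3.2 34.2]
```

Bottomed out: force jumped from 5 to 34 N. Releasing and backing off.

Request:
{"op": "move_arm", "data": {"moves": [0,-0.2,0,-0.55,0,0,0,0,-0.5,0,-1.3,0,0,0,0,-0.8,0,-2.5,0,0,0,0,0,0,-4,0,0,0,0,0,0,-4,0,0,0,0,0,0,-2,0,0,0,0,0,0,0,0,0,0,0,0,0,0,0,0,0]}}

```text
clock: 24.95
tool_pos: [0.4438, -0.0331, 0.2777]
orientation: [-148.3, 17.2, -82.9]
force: [0.2, 0.8, -0.7]
opening: 0.0005
gripper_force: 0.0
```

```bash
python3 - <<'E'
from h import *
p,Rm,o=cur(); print(p,o['force'].round(1),o['clock'])
s,ds=snap('scene'); q,d=snap('top')
for n,dd in(('scene',ds),('top',d)):
    W=cloud(n,dd);Q=(W-M)@B; m=(abs(Q[...,0])<.02)&(abs(Q[...,1])<.03)&(Q[...,2]<.06)&(Q[...,2]>.03)
    if m.sum()>10: print(n,m.sum(),np.percentile(Q[m],[2,50,98],axis=0).round(4).tolist())
    m=(np.hypot(Q[...,0],Q[...,1]-.069)<.013)&(Q[...,2]<.03)&(Q[...,2]>.014); print('btn',m.sum(), Q[m].mean(0) if m.any() else '')
    for c in((.478,.371),(.608,.341),(.441,-.334)):
        m=(np.hypot(W[...,0]-c[0],W[...,1]-c[1])<.04)&(W[...,2]>.143)&(W[...,2]<.165); print(c,W[m].mean(0).round(3) if m.any() else None)
E
```

```text
[ 0.44380775 -0.03305444  0.27772365] [ 0.2  0.8 -0.7] 24.95
scene 120 [[0.0005, -0.021, 0.0304], [0.0052, -0.0016, 0.0372], [0.0095, 0.0202, 0.0438]]
btn 33 [0.00643165 0.06960479 0.01889334]
(0.478, 0.371) [0.483 0.365 0.151]
(0.608, 0.341) [0.613 0.335 0.152]
(0.441, -0.334) [ 0.446 -0.337  0.15 ]
top 29 [[0.0046, -0.0058, 0.0301], [0.007, 0.0111, 0.0336], [0.0088, 0.0244, 0.042]]
btn 134 [0.00081114 0.06904203 0.0219732 ]
(0.478, 0.371) [0.478 0.369 0.156]
(0.608, 0.341) [0.607 0.339 0.155]
(0.441, -0.334) [ 0.441 -0.333  0.151]
```

The checks pass: magazine home, button back up at 22 mm, spent magazine upright in the tray, and the other magazines where they were. Handing in.

```bash
python3 -c "
from plant import ctrl
print(ctrl.close_job())"
```

```text
the job is handed in; nothing more can be done
None
```

I finished the job and handed it in at about 25 s of the 69 s: the spent magazine stands upright in the tray with the flap having sprung shut behind it, the matching full magazine is fully home, and the load button was pressed right down and came back up; no verdict was returned.

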